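# Drain a water-bath load over the grate

## Task

First log the batch: stand the batch jar upright in the middle of the scanner's round pad, with its paper label squarely facing the scanner's window, and let go of it. Then lift the tipping tray by its bar so that its whole load goes onto the grate: the float balls drop through into the pan and all the specimen cups must land on top; pick every cup off the grate and set them side by side on the floor of the aluminium crate, any way up. Leave the tray lowered fully back on its rest, the jar still in place facing the scanner, and the cartons and the pen on the bench undisturbed.

Things in the scene. Friction and masses are not known exactly. Their poses are not given: they have to be found in the camera images.
- sieve: drain sieve fixed to the bench: an aluminium pan with a wire grate in it, and the tipping tray's stand on its +y side. Origin at the centre of the pan's underside, on the bench; the pan is 223 mm along x, 266 mm along y, walls 4 mm thick, their tops 80 mm above the bench at the y ends and 87.5 mm at the x sides. Its floor falls from 17 mm above the bench at the +y end to 3 mm at the -y end, where the balls gather.
- grate (a point): centre of the top of the grate, axes as the sieve's: steel wires 5 mm thick, their tops 62.5 mm above the bench (17.5 or 25 mm below the tops of the pan's walls), square openings of 38 mm.
- tray (a joint): angle of the tipping tray in rad: 0 at rest on its posts, its floor level 103 mm above the bench, growing as its outer end is lifted; stop at 1.42. Stiff hinge: the tray stays at whatever angle it is left; lifting takes about 4 to 8 N at the bar. The steel tray has a floor 162 x 150 mm, three walls 28 mm high, and is open at the hinge side, towards the grate, but for a rolled lip 2.5 mm high. Balls roll out at about 0.6 rad, cups topple or slide out between 0.7 and 1.3 rad.
- tray_handle (a point): middle of the tray's handle: a dark steel round bar 10 mm thick, its clear length 80 mm, parallel to the sieve's x axis, 30 mm out from the tray's outer end wall and 22 mm above that wall's top; at rest it is about 153 mm above the bench. This point moves with the tray.
- tray_hinge (a point): middle of the tray's hinge axis, which runs along the sieve's x axis, 118 mm from the sieve's origin along its +y, so that the tray's lip overhangs the grate by 11 mm, and 103 mm above the bench; fixed on the sieve. The handle travels on an arc of 191 mm radius about it.
- crate: open aluminium crate fixed to the bench, 200 mm along x, 190 mm along y, 45 mm high, walls and floor 4 mm thick; origin at the centre of its underside.
- scanner: bench code scanner, fixed: a round dark rubber pad 84 mm across and 4 mm high, and beyond it on the +x side a grey block 55 x 75 x 60 mm high with a dark window facing the pad. Origin under the centre of the pad, on the bench; x axis points from the pad to the window, whose face is 70 mm from the pad's centre.
- scan_window (a point): centre of the scanner's window, 32 mm above the bench.
- jar: batch jar, loose: low aluminium cylinder 66 mm across and 42 mm high with a narrower black cap 42 mm across, whose sides run from 50 to 80 mm above its underside; about 180 g. Origin at the centre of its underside, z up, x axis pointing out through the middle of its one paper label (about 40 mm wide, with dark bars).
- jar_label (a point): middle of the jar's label, on its surface.
- cover_glass: small white carton 46 x 48 x 18 mm, a bystander; origin at the centre of its underside.
- marker: black marker pen 16 x 135 x 17 mm lying on the bench, a bystander; origin under its middle.
- lancet_box: white carton 52 x 75 x 58 mm, a bystander; origin at the centre of its underside.
- cup1: specimen cup, closed, frosted white, wholly rigid: tapered body 45 mm across and 44 mm high under a screw lid 52 mm across and 12 mm high, 56 mm tall in all. Origin at the centre of its underside, z axis through the lid. Three or four cups stand in the tipping tray at the start (absent ones are None); on the grate they may come to rest in any attitude. Stands, lies or leans freely; can be gripped across the lid or, lying, across the body or end to end. About 30 g.
- cup2: specimen cup, closed, frosted white, wholly rigid: tapered body 45 mm across and 44 mm high under a screw lid 52 mm across and 12 mm high, 56 mm tall in all. Origin at the centre of its underside, z axis through the lid. Three or four cups stand in the tipping tray at the start (absent ones are None); on the grate they may come to rest in any attitude. Stands, lies or leans freely; can be gripped across the lid or, lying, across the body or end to end. About 30 g.
- cup3: specimen cup, closed, frosted white, wholly rigid: tapered body 45 mm across and 44 mm high under a screw lid 52 mm across and 12 mm high, 56 mm tall in all. Origin at the centre of its underside, z axis through the lid. Three or four cups stand in the tipping tray at the start (absent ones are None); on the grate they may come to rest in any attitude. Stands, lies or leans freely; can be gripped across the lid or, lying, across the body or end to end. About 30 g.
- cup4: specimen cup, closed, frosted white, wholly rigid: tapered body 45 mm across and 44 mm high under a screw lid 52 mm across and 12 mm high, 56 mm tall in all. Origin at the centre of its underside, z axis through the lid. Three or four cups stand in the tipping tray at the start (absent ones are None); on the grate they may come to rest in any attitude. Stands, lies or leans freely; can be gripped across the lid or, lying, across the body or end to end. About 30 g.
- ball1: white plastic water-bath float ball, 30 mm across, origin at its centre, about 12 g. Two to four lie in the tipping tray at the start (absent ones are None); passes through the grate by itself.
- ball2: white plastic water-bath float ball, 30 mm across, origin at its centre, about 12 g. Two to four lie in the tipping tray at the start (absent ones are None); passes through the grate by itself.
- ball3: white plastic water-bath float ball, 30 mm across, origin at its centre, about 12 g. Two to four lie in the tipping tray at the start (absent ones are None); passes through the grate by itself.
- ball4: white plastic water-bath float ball, 30 mm across, origin at its centre, about 12 g. Two to four lie in the tipping tray at the start (absent ones are None); passes through the grate by itself.
Not all that is in view belongs to the job. What is shaped like the cup3 but pink or red is not meant. Leave any brown look-alike of the cup4 alone.

How it is judged:
By the outcome, as a careful person would: the job done as asked, in the order asked, and still so for the second after the job is handed in, with the robot touching nothing.
Of cup1, cup2, cup3, cup4 only 3 to 4 are there at a start; the rules pass over those that are not, and their reading is None.
Of ball1, ball2, ball3, ball4 only 2 to 4 are there at a start; the rules pass over those that are not, and their reading is None.
At some moment in a run one of jar may be knocked a few centimetres aside while the robot is not near it.
Once in a run the grip may slacken for a moment while it holds something.
It also fails if it takes over 210 s, if anything falls off the work surface, if the arm or the gripper's body presses on something with over 40 N, if the wrist force passes 120 N, or if a joint passes its speed limit or range.

## Robot

A 7-joint arm with a two-finger parallel gripper is mounted at the origin on a cart in front of the work surface, level with it; the furniture and walls round the work are solid. World frame = base frame: x ahead of the robot, y to its left, z up, the work surface at z = 0. Lengths are in m, angles in rad, forces in N, time in s.
With the tool pointing down it reaches from about 0.425 to 0.925 m from the base axis. Payload 6.8 kg.
Tool frame: the origin (TCP) lies on the centre line of the jaws, within the pads' length; the fingertips stand bot.tip_reach ahead of it and the grasp point (between the pads) lies 3 mm ahead of it (bot.tip_reach is the distance from the TCP to the fingertips, in m); z points along the fingers, y is the line along which they close (so a half turn about z gives the same grasp; the last joint's range is limited). The gripper opens to 85 mm and grips with 20 to 120 N. Pads are 22 mm wide; open, the fingers measure 114 mm over their backs; the gripper's body (76 mm by 85 mm) begins 54 mm behind the grasp point. The pads swing forward as they close: fully open they stand 13 mm farther back than shut.
Start: joints at [1.065, 0.477, 0.022, 1.555, -0.011, 1.109, -0.083], TCP at [0.261, -0.622, 0.228] pointing down, gripper open.
Joint ranges: [-2.96, 2.96], [-0.34, 2.1], [-1.41, 1.46], [0.24, 2.44], [-1.37, 4.51], [0.17, 1.92], [-2.96, 2.96]. Speed limits (rad/s): [2.39, 2.39, 3.14, 3.14, 3.14, 3.14, 3.14].

## Interface

Orientations are given as a unit quaternion [w, x, y, z].
In Python, from station import bot gives the robot as it stands.
- The arm moves only by the tool jog_arm, never from a script. Its argument "deltas" is a list of rows, each a list of 7 numbers: the shift along the world's x, y, z in m, then the turn, a rotation vector about the world's x, y, z in rad, then the opening, from 0 (shut) to 1 (fully open). In form: [[x, y, z, rx, ry, rz, grip], ...]. A call has 1 to 10 rows; each row shifts and turns the commanded pose from where the row before left it; what a row does not reach is not made up. A row lasts 1/10 s, in which the tool goes at most 50 mm and 8.59 degrees, less where a joint would pass 70% of its speed; a pose out of reach is approached as far as the arm can. A call with a gripper value outside its range is refused whole. The fingers move at their own pace and stop on an object; "newtons" is the grip in N (left out, the last holds). Time passes only in rows, so rows that do not move let the fingers close. It gives the time, the measured TCP pose, the force, the opening and the grip force at its end, in the units of the state.
- bot.get_obs(): the state, without advancing time (a new reading comes with each control period).
- bot.read_camera(name): name is "scene" or "side" or "wrist"; returns a dict with "img" (480x640x3 uint8, red, green, blue), "K" (3x3 intrinsics, pixels), "dist_coeffs" ([k1, k2, p1, p2, k3] as OpenCV has them; the pictures are not rectified), "eye" and "attitude" of the camera in the world. Camera axes: x right, y down, z forward; pixel columns grow to the right and rows downward; lengths in m; the calibration is good to about 2 mm. A picture is of the moment at which its call begins. There is no depth.
- bot.hand_in(): hands the job in; it is judged then, once.
The state is a dict: "t": time; "q": joint angles; "joint_vel": joint speeds; "joint_torque": joint torques, N m; "eef_pos": TCP position; "tool_rot": TCP orientation; "contact_force": force on the tool from outside, world axes, zero at the start; "torque": the same for the moment, N m; "gripper_width": opening from 0.0 (shut) to 1.0 (fully open); "grasp_force": force on a finger pad.
Only numpy, scipy, OpenCV 4.12 (cv2) and the standard library are available. Lean on these libraries where they do the work, as an engineer would, in place of code of your own. Each camera call takes 0.05 s, during which the arm holds its last target. There are 200 camera calls.

## Working session

There is one attempt and no reset: what is moved stays moved. The work goes in short steps, Python scripts to look and compute and a tool call to move; the robot and the scene stay as the last step left them, time stands still between calls to the robot, and variables do not carry over. Pictures are saved under pics/ and viewed, at most 14 in all, crops included, and the job is handed in when it is done.

Besides the shell and the picture viewer there is one more tool, called after "Emit:" by a JSON object that holds its "fn" and its "kwargs". jog_arm: Moves the arm, as the interface text tells. Its arguments: {"type":"object","properties":{"deltas":{"type":"array"},"newtons":{"type":"number"}},"required":["deltas"]}

```bash
ls; mkdir -p pics; cat > h.py <<'E'
import numpy as np, cv2
from scipy.spatial.transform import Rotation as R
from station import bot
def cam(n):
    c=bot.read_camera(n); c['R']=att(c['attitude']); c['K']=np.array(c['K'],float); c['d']=np.array(c['dist_coeffs'],float); c['eye']=np.array(c['eye'],float); return c
def att(a):
    a=np.array(a,float)
    return a if a.shape==(3,3) else R.from_quat(a[[1,2,3,0]]).as_matrix()
def ray(c,uv,z):
    uv=np.array(uv,float).reshape(-1,1,2)
    p=cv2.undistortPoints(uv,c['K'],c['d']).reshape(-1,2)
    d=np.c_[p,np.ones(len(p))]@c['R'].T
    z=np.broadcast_to(np.array(z,float),(len(p),))
    return c['eye']+d*((z-c['eye'][2])/d[:,2])[:,None]
def proj(c,P):
    P=np.array(P,float).reshape(-1,3); 
    rv=cv2.Rodrigues(c['R'].T)[0]; t=-c['R'].T@c['eye']
    return cv2.projectPoints(P,rv,t,c['K'],c['d'])[0].reshape(-1,2)
def save(c,n,crop=None,s=1):
    im=c['img'][:,:,::-1]
    if crop: x0,y0,x1,y1=crop; im=im[y0:y1,x0:x1]
    if s!=1: im=cv2.resize(im,None,fx=s,fy=s,interpolation=cv2.INTER_CUBIC)
    cv2.imwrite('pics/'+n+'.png',im)
E
python3 - <<'E'
from h import *
import pickle
for n in('scene','side'):
    c=cam(n); save(c,n+'0'); print(n,c['eye'],c['R'][:,2],c['K'][0,0],c['d']); pickle.dump(c,open(n+'.pkl','wb'))
o=bot.get_obs(); print(o, bot.tip_reach)
E
```

```text
pics
scene [-0.20625872 -0.62246601  1.01721189] [ 0.54985297  0.52825852 -0.64699663] 576.8642820624315 [-0.0160084  0.         0.         0.         0.       ]
side [0.16942955 1.70725203 0.96618353] [ 0.20971608 -0.86062979 -0.46404259] 580.2006965973087 [-0.01513151  0.          0.          0.          0.        ]
{'t': 0.1, 'q': array([ 1.06493415,  0.47763624,  0.02235541,  1.5563301 , -0.01148976,
        1.10928529, -0.0831133 ]), 'joint_vel': array([-3.52498339e-04, -2.10375586e-03, -7.04871972e-04, -3.77427712e-03,
        6.79056959e-05, -7.56042643e-06, -4.74602988e-04]), 'joint_torque': array([ 4.54756795e-03, -5.97758961e+01,  1.61362287e+00, -2.81955206e+01,
        1.28466095e-02,  5.04671814e-03, -2.95721463e-05]), 'eef_pos': array([ 0.26124567, -0.62183273,  0.22698712]), 'tool_rot': array([-7.35651165e-04,  9.80287952e-01,  1.97572634e-01, -2.10976922e-04]), 'contact_force': array([1.32945472, 0.16735116, 0.42209694]), 'torque': array([ 0.00293072, -0.01729252,  0.02655265]), 'grasp_force': 0.0, 'gripper_width': 0.9984053096184506} 0.022
```

View pics/scene0.png

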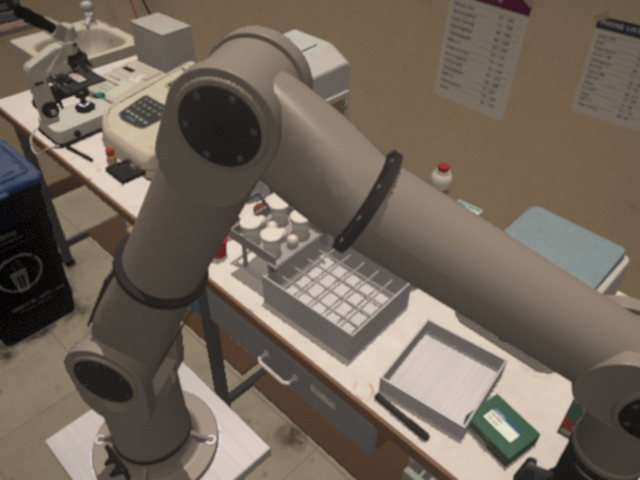

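View pics/side0.png

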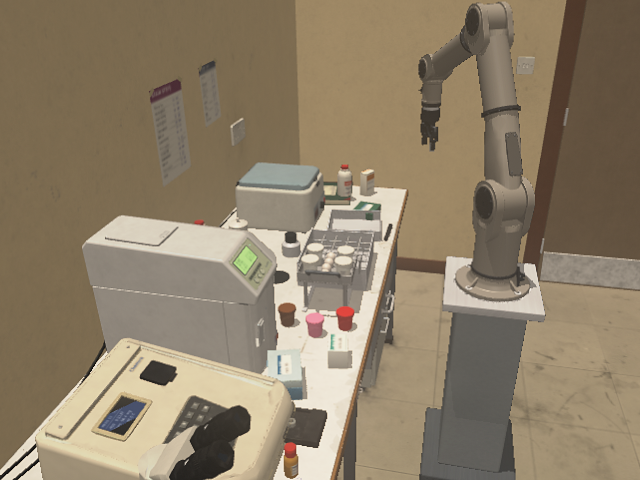

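Scene: arm hides the middle. Sieve grate at about (335,290), crate (445,370), pen (402,415). The tray, with cups, is at about (270,230). Side: jar (291,243), pad (280,277), cups in the tray (330,260). I'll get rough positions and a crop.

```bash
python3 - <<'E'
from h import *
import pickle
c=pickle.load(open('scene.pkl','rb')); s=pickle.load(open('side.pkl','rb'))
save(s,'side_c',(220,160,420,310),4)
print('scene crate rim corners',ray(c,[(427,322),(505,368),(463,435),(382,378)],.045).round(3))
print('sieve rim',ray(c,[(409,287),(347,356),(264,290)],.085).round(3))
print('pen',ray(c,[(378,397),(425,438)],.01).round(3))
print('jar/pad side',ray(s,[(291,252),(280,277)],[.0,0.004]).round(3))
print('side handle',ray(s,[(330,275)],.153).round(3))
E
```

```text
scene crate rim corners [[ 0.577 -0.203  0.045]
 [ 0.59  -0.392  0.045]
 [ 0.4   -0.417  0.045]
 [ 0.391 -0.228  0.045]]
sieve rim [[ 0.601 -0.128  0.085]
 [ 0.358 -0.16   0.085]
 [ 0.362  0.097  0.085]]
pen [[ 0.371 -0.237  0.01 ]
 [ 0.364 -0.361  0.01 ]]
jar/pad side [[ 0.696 -0.074 -0.   ]
 [ 0.682  0.114  0.004]]
side handle [[0.468 0.321 0.153]]
```

View pics/side_c.png

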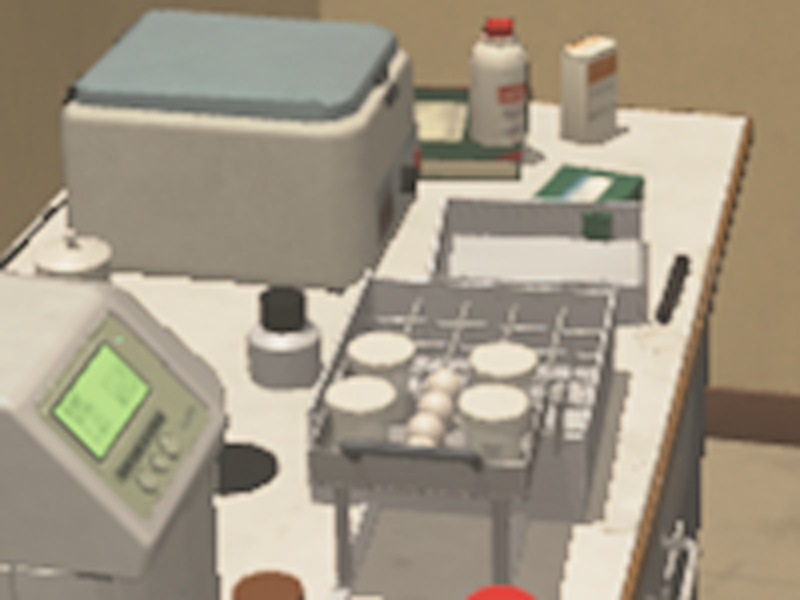

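Emit:
{"fn": "jog_arm", "kwargs": {"deltas": [[0, 0, 0.04, 0, 0, 0, 1], [0, 0.01, 0.04, 0, 0, 0, 1], [0.02, 0.03, 0.03, 0, 0, 0, 1], [0.03, 0.035, 0.015, 0, 0, 0, 1], [0.03, 0.038, 0, 0, 0, 0, 1], [0.03, 0.038, 0, 0, 0, 0, 1], [0.03, 0.038, 0, 0, 0, 0, 1], [0.03, 0.038, 0, 0, 0, 0, 1], [0.03, 0.038, 0, 0, 0, 0, 1], [0.03, 0.038, 0, 0, 0, 0, 1]]}}

```text
t: 1.1
eef_pos: [0.4922, -0.3175, 0.3526]
tool_rot: [-0.0, 0.98, 0.198, -0.0]
contact_force: [0.2, -0.7, 0.2]
gripper_width: 0.999
grasp_force: 0.0
```

Emit:
{"fn": "jog_arm", "kwargs": {"deltas": [[0.03, 0.038, 0, 0, 0, 0, 1], [0.03, 0.038, 0, 0, 0, 0, 1], [0.03, 0.038, 0.01, 0, 0, 0, 1], [0.03, 0.038, 0.01, 0, 0, 0, 1], [0.01, 0.038, 0.01, 0, 0, -0.1, 1], [0, 0.03, 0.01, 0, 0, -0.1, 1], [0, 0.03, 0, 0, 0, -0.1, 1], [0, 0.02, 0, 0, 0, -0.1, 1], [0, 0, 0, 0, 0, 0, 1]]}}

```text
t: 2.0
eef_pos: [0.6213, -0.0448, 0.3925]
tool_rot: [-0.001, 1.0, 0.001, -0.0]
contact_force: [0.4, 0.5, -0.0]
gripper_width: 1.003
grasp_force: 0.0
```

```bash
python3 - <<'E'
from h import *
import pickle
im=[]
for n in('scene','wrist'):
    c=cam(n); pickle.dump(c,open(n+'1.pkl','wb')); im.append(c['img']); print(c['eye'],c['R'].round(2).tolist())
cv2.imwrite('pics/w1.png',im[1][:,:,::-1]); cv2.imwrite('pics/s1.png',cv2.resize(im[0][130:450,180:560,::-1],None,fx=2,fy=1.8))
print(bot.get_obs()['eef_pos'])
E
```

```text
[-0.20625872 -0.62246601  1.01721189] [[0.7, -0.46, 0.55], [-0.71, -0.46, 0.53], [0.01, -0.76, -0.65]]
[ 0.68876629 -0.04620747  0.53818047] [[0.0, -0.96, -0.27], [-1.0, -0.0, -0.0], [-0.0, 0.27, -0.96]]
[ 0.62132952 -0.04958396  0.39241922]
```

View pics/w1.png

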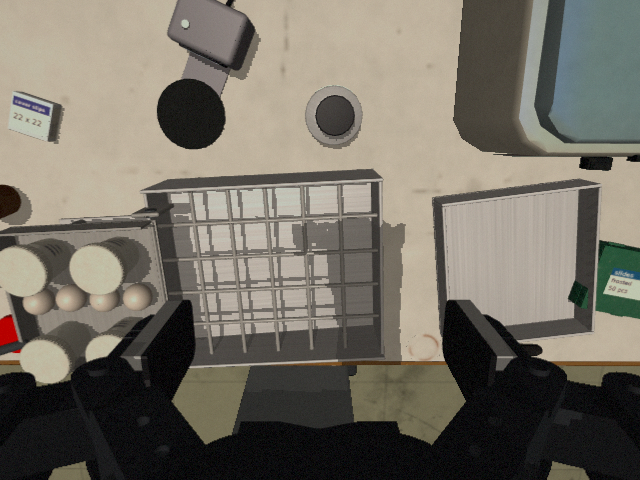

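Wrist view: scanner pad (192,114) with its block (212,33), jar (333,115), sieve grate (270,270), crate (518,260). In the tray are four white cups, at (25,270), (98,268), (47,360) and (105,355), and four balls. Brown (5,200) and red (5,335) look-alikes stand to the left. cover_glass is at (35,115). Next, measure and look for the label in the scene view.

```bash
python3 - <<'E'
from h import *
import pickle
c=pickle.load(open('wrist1.pkl','rb'))
def p(n,uv,z): print(n,ray(c,uv,z)[:,:2].round(4).tolist())
p('pad c',[(191.5,114)],.004); p('pad l,r,t,b',[(157,114),(226,114),(191,79),(191,149)],.004)
p('block top corners front-left,front-right, back',[(167,39),(243,70),(254,14)],.06)
p('jar body(top .042)',[(333.5,116)],.042); p('jar cap',[(335,115.5)],.08)
p('sieve rim corners TL TR BR',[(143,188),(381,172),(383,360)],.085)
p('grate line ends (top row wire)',[(195,221),(378,215)],.0625)
p('crate rim TL TR BR',[(434,199),(600,183),(593,332)],.045)
p('tray TL,TR rim',[(18,236),(157,226)],.131)
p('cups',[(25,270),(98,268),(47,360)],.159)
p('balls',[(38,301),(70,298),(104,299),(137,296)],.12)
s=pickle.load(open('side.pkl','rb'))
p2=ray(s,[(306,273),(341,276)],.153); print('handle ends side',p2)
s1=pickle.load(open('scene1.pkl','rb')); uv=proj(s1,ray(c,[(333.5,116)],.03)); print('jar in scene',uv)
u,v=uv[0].astype(int); 
E
```

```text
pad c [[0.6929, 0.1096]]
pad l,r,t,b [[0.6928, 0.152], [0.693, 0.0673], [0.7333, 0.107], [0.6507, 0.1137]]
block top corners front-left,front-right, back [[0.7681, 0.113], [0.7378, 0.0346], [0.792, 0.0206]]
jar body(top .042) [[0.6908, -0.0634]]
jar cap [[0.6911, -0.0637]]
sieve rim corners TL TR BR [[0.6146, 0.1452], [0.6325, -0.114], [0.4022, -0.1261]]
grate line ends (top row wire) [[0.5721, 0.0981], [0.5797, -0.1159]]
crate rim TL TR BR [[0.5954, -0.1847], [0.615, -0.3796], [0.4191, -0.4063]]
tray TL,TR rim [[0.5729, 0.2575], [0.5836, 0.1159]]
cups [[0.5468, 0.2364], [0.549, 0.1658], [0.4485, 0.2322]]
balls [[0.4964, 0.2581], [0.5, 0.2228], [0.4989, 0.1861], [0.5024, 0.1499]]
handle ends side [[0.53664722 0.32382791 0.153     ]
 [0.43631025 0.32032374 0.153     ]]
jar in scene [[408.18988984 271.20087193]]
```

View pics/s1.png

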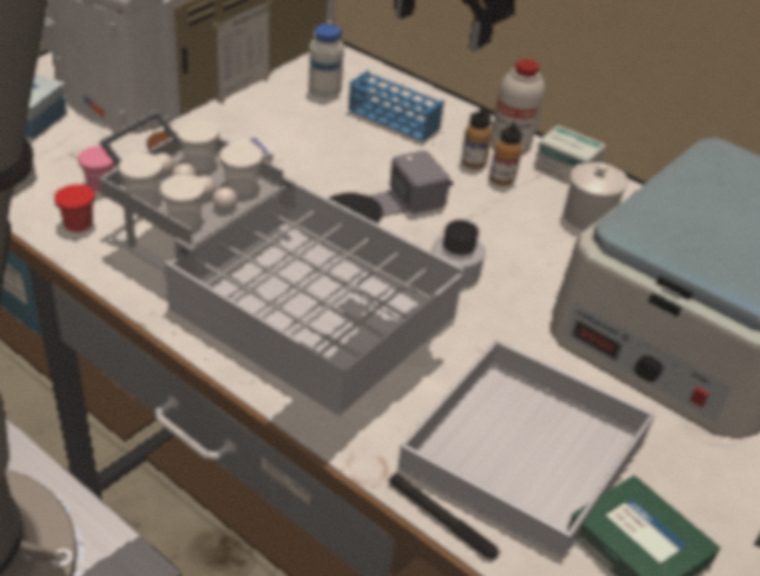

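Emit:
{"fn": "jog_arm", "kwargs": {"deltas": [[0.03, -0.002, -0.015, 0, 0.1, 0, 1], [0.03, -0.002, -0.015, 0, 0.1, 0, 1], [0.03, -0.003, -0.015, 0, 0.1, 0, 1], [0.03, 0, -0.015, 0, 0.1, 0, 1], [0, 0, 0, 0, 0, 0, 1]]}}

```text
t: 2.6
eef_pos: [0.7268, -0.0662, 0.3264]
tool_rot: [-0.001, 0.983, -0.009, -0.186]
contact_force: [-1.0, 0.0, -0.6]
gripper_width: 0.999
grasp_force: 0.0
```

```bash
python3 - <<'E'
from h import *
import pickle
c=cam('wrist'); pickle.dump(c,open('wrist2.pkl','wb')); save(c,'w2',(100,0,500,300),2); print(c['eye'],c['K'][0,0]); print(bot.get_obs()['eef_pos'],bot.get_obs()['tool_rot'])
E
```

```text
[ 0.84277559 -0.06688744  0.43733681] 417.84343080091367
[ 0.72633478 -0.06474026  0.32989334] [-0.0020052   0.98303008 -0.00786412 -0.1832648 ]
```

View pics/w2.png

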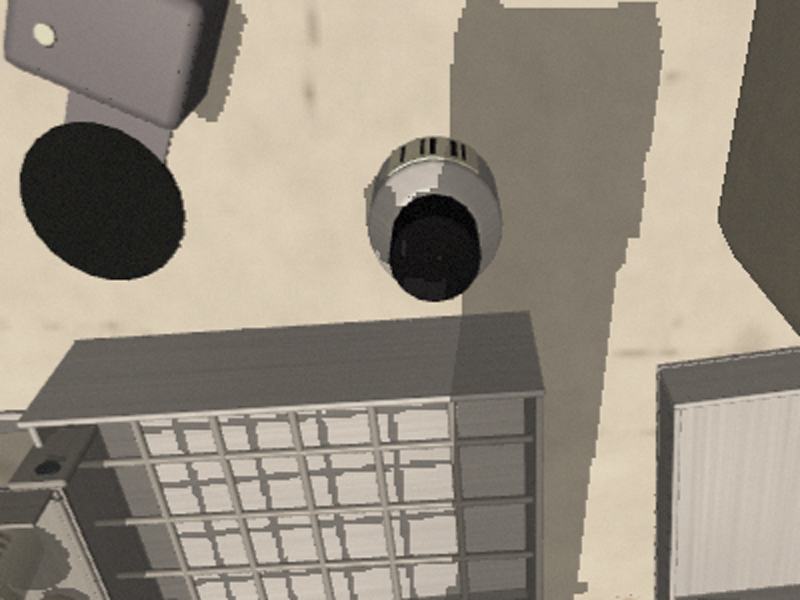

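The jar (crop 435,220) shows its label on the +x side, from about (388,165) to (474,160). The scanner block's front top edge runs from (5,60) to (175,128), and the pad is at (103,200).

```bash
python3 - <<'E'
from h import *
import pickle
c=pickle.load(open('wrist2.pkl','rb'))
f=lambda a:np.array(a,float)/2+[100,0]
J=np.array([.691,-.0635])
print('pad',ray(c,f([(103,200),(20,195),(185,212),(93,122),(110,280)]),.004).round(4)[:,:2].tolist())
e=ray(c,f([(5,60),(175,128),(205,95)]),.06); print(e.round(4),np.degrees(np.arctan2(*(e[1]-e[0])[[1,0]])))
print('jar cap top',ray(c,f([(435,255)]),.08).round(4), 'bottom-ish')
for z in(.021,.042):
  for a in range(-50,51,10):
    r=np.radians(a); print(z,a,((proj(c,[[J[0]+.033*np.cos(r),J[1]+.033*np.sin(r),z]])[0]-[100,0])*2).round(0))
im=c['img'].astype(int)[55:100,270:360].copy()
cv2.imwrite('pics/lab.png',cv2.resize(c['img'][60:100,275:360,::-1],None,fx=9,fy=9,interpolation=cv2.INTER_NEAREST))
E
```

```text
pad [[0.6955, 0.1096], [0.6989, 0.152], [0.6884, 0.0681], [0.7343, 0.1045], [0.651, 0.1173]]
[[0.7732 0.1121 0.06  ]
 [0.7452 0.0476 0.06  ]
 [0.7583 0.0322 0.06  ]] -113.44749375109618
jar cap top [[ 0.6939 -0.0638  0.08  ]] bottom-ish
0.021 -50 [485. 171.]
0.021 -40 [477. 163.]
0.021 -30 [467. 156.]
0.021 -20 [457. 151.]
0.021 -10 [445. 148.]
0.021 0 [433. 147.]
0.021 10 [421. 149.]
0.021 20 [410. 152.]
0.021 30 [400. 157.]
0.021 40 [390. 164.]
0.021 50 [382. 173.]
0.042 -50 [487. 185.]
0.042 -40 [479. 177.]
0.042 -30 [469. 170.]
0.042 -20 [458. 164.]
0.042 -10 [446. 161.]
0.042 0 [433. 161.]
0.042 10 [421. 162.]
0.042 20 [409. 165.]
0.042 30 [398. 171.]
0.042 40 [388. 178.]
0.042 50 [380. 187.]
```

View pics/lab.png

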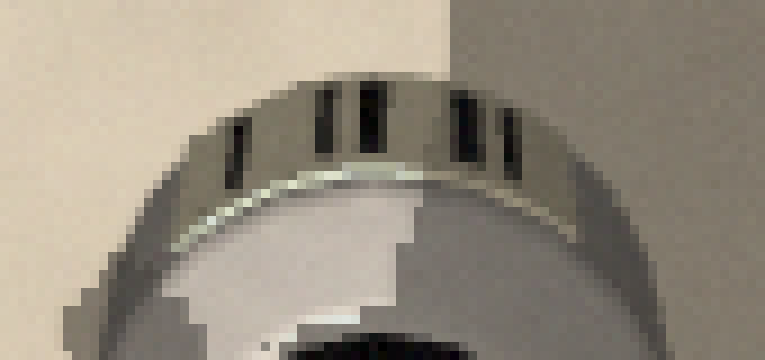

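Emit:
{"fn": "jog_arm", "kwargs": {"deltas": [[-0.01, 0, -0.02, 0, -0.1, 0, 1], [-0.01, 0, -0.02, 0, -0.1, 0, 1], [-0.01, 0, -0.03, 0, -0.1, 0, 1], [-0.005, 0.001, -0.03, 0, -0.07, 0, 1], [0, 0, 0, 0, 0, 0, 1], [0, 0, 0, 0, 0, 0, 1]]}}

```text
t: 3.25
eef_pos: [0.6908, -0.0604, 0.2378]
tool_rot: [-0.005, 1.0, -0.005, 0.005]
contact_force: [1.0, -0.7, 0.5]
gripper_width: 1.001
grasp_force: 0.0
```

```bash
cat >> h.py <<'E'
def st():
    o=bot.get_obs(); q=o['tool_rot']; M=att(q); print('t',round(o['t'],2),'p',o['eef_pos'].round(4),'z',M[:,2].round(4),'yaw',round(float(np.degrees(np.arctan2(M[1,0],M[0,0]))),2),'w',round(o['gripper_width'],3),'q',np.round(o['q'],2)); return o
E
python3 - <<'E'
from h import *
import pickle
st(); c=cam('wrist'); pickle.dump(c,open('wrist3.pkl','wb')); save(c,'w3')
for z in(.042,.08):print(ray(c,[(320,240)],z), proj(c,[[.692,-.0635,z]]))
g=cv2.cvtColor(c['img'],cv2.COLOR_RGB2GRAY); k=proj(c,[[.692,-.0635,.08]])[0].astype(int)
m=(g<55).astype(np.uint8); n,l,s,ce=cv2.connectedComponentsWithStats(m)
for i in range(1,n):
    if s[i,4]>300: print(s[i],ce[i].round(1),ray(c,[ce[i]],.08).round(4))
E
```

```text
t 3.25 p [ 0.6908 -0.0604  0.2378] z [ 0.0101  0.0107 -0.9999] yaw -0.52 w 1.001 q [ 0.01  0.5  -0.01  1.5  -0.01  1.13 -1.58]
[[ 0.66024799 -0.05812286  0.042     ]] [[326.15319753 203.19187847]]
[[ 0.67095641 -0.05847388  0.08      ]] [[326.52702342 212.71120182]]
[170  20  20  49 335] [181.8  43.6] [[0.809  0.0335 0.08  ]]
[ 175   71   44   71 1180] [200.7 108.8] [[0.7668 0.0242 0.08  ]]
[  93  150   90   89 6251] [137.3 194.6] [[0.7066 0.0761 0.08  ]]
[ 299  181   55   59 2312] [326.6 211.9] [[ 0.6926 -0.0636  0.08  ]]
[    0   300   640   180 59284] [318.7 421.7] [[ 0.5093 -0.056   0.08  ]]
```

Cap centre measured at (0.6926, −0.0636), which agrees with the earlier reading. Descending.

Emit:
{"fn": "jog_arm", "kwargs": {"deltas": [[0.001, -0.002, -0.03, -0.0107, 0.0101, 0.009, 1], [0.0008, -0.0012, -0.03, 0, 0, 0, 1], [0, 0, -0.03, 0, 0, 0, 1], [0, 0, -0.03, 0, 0, 0, 1], [0, 0, -0.025, 0, 0, 0, 1], [0, 0, -0.013, 0, 0, 0, 1], [0, 0, 0, 0, 0, 0, 1]]}}

```text
t: 4.0
eef_pos: [0.6938, -0.0633, 0.0766]
tool_rot: [0.0, 1.0, -0.0, -0.001]
contact_force: [-0.5, -0.3, -0.0]
gripper_width: 0.997
grasp_force: 0.0
```

```bash
python3 - <<'E'
from h import *
import pickle
st()
c=pickle.load(open('wrist3.pkl','rb')); print(ray(c,[(137.3,194.6),(93,195),(183,195),(137,150),(137,239)],.004).round(4))
E
```

```text
t 4.0 p [ 0.6938 -0.0633  0.0766] z [-2.4e-03 -1.0e-04 -1.0e+00] yaw -0.02 w 0.997 q [ 0.01  0.67 -0.01  1.61  0.01  0.87 -1.58]
[[0.6941 0.1104 0.004 ]
 [0.694  0.1516 0.004 ]
 [0.6934 0.0682 0.004 ]
 [0.7345 0.1058 0.004 ]
 [0.6516 0.1159 0.004 ]]
```

Emit:
{"fn": "jog_arm", "kwargs": {"deltas": [[-0.001, 0, -0.002, 0, 0, 0, 0.3], [0, 0, 0, 0, 0, 0, 0.3], [0, 0, 0, 0, 0, 0, 0.3], [0, 0, 0, 0, 0, 0, 0.3], [0, 0, 0, 0, 0, 0, 0.3], [0, 0, 0.01, 0, 0, 0, 0.3], [0, 0, 0.02, 0, 0, 0, 0.3]], "newtons": 50}}

```text
t: 4.7
eef_pos: [0.6905, -0.0635, 0.1043]
tool_rot: [0.0, 1.0, -0.0, -0.003]
contact_force: [0.7, 0.0, 0.7]
gripper_width: 0.302
grasp_force: 0.0
```

```bash
python3 - <<'E'
from h import *
import pickle
st(); c=cam('wrist'); pickle.dump(c,open('wrist4.pkl','wb')); save(c,'w4'); print(bot.get_obs()['grasp_force'])
E
```

```text
t 4.7 p [ 0.6905 -0.0635  0.1043] z [-5.2e-03 -4.0e-04 -1.0e+00] yaw -0.04 w 0.302 q [ 0.01  0.63 -0.01  1.6   0.01  0.92 -1.58]
0.0
```

View pics/w4.png

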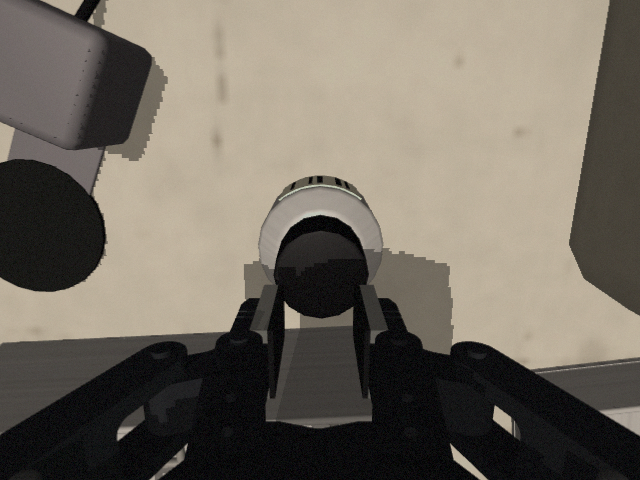

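```bash
python3 - <<'E'
from h import *
import pickle
c=pickle.load(open('wrist4.pkl','rb')); 
print(c['eye'],ray(c,[(320,268)],.08),ray(c,[(321,215)],.042))
T=[.6905,-.0635,.1043]
for dz in(0,-.003,-.022):
  for dy in(-.013,0,.013): print(dz,dy,proj(c,[[T[0],T[1]+dy,T[2]+dz]]).round(0))
for d in (0,.01,.02,.03,.04,.05):print(ray(c,[(283,287),(362,287)],.1043-.022+d).round(4).tolist())
E
```

```text
[ 0.75856164 -0.06217759  0.24976767] [[ 0.69528071 -0.06291654  0.08      ]] [[ 0.70987845 -0.06358928  0.042     ]]
0 -0.013 [[356. 302.]]
0 0 [[322. 302.]]
0 0.013 [[288. 302.]]
-0.003 -0.013 [[355. 299.]]
-0.003 0 [[322. 299.]]
-0.003 0.013 [[288. 299.]]
-0.022 -0.013 [[352. 280.]]
-0.022 0 [[321. 280.]]
-0.022 0.013 [[291. 280.]]
[[0.6874, -0.0469, 0.0823], [0.6874, -0.0811, 0.0823]]
[[0.6917, -0.0478, 0.0923], [0.6916, -0.0799, 0.0923]]
[[0.6959, -0.0487, 0.1023], [0.6959, -0.0788, 0.1023]]
[[0.7002, -0.0497, 0.1123], [0.7001, -0.0777, 0.1123]]
[[0.7044, -0.0506, 0.1223], [0.7044, -0.0765, 0.1223]]
[[0.7087, -0.0515, 0.1323], [0.7086, -0.0754, 0.1323]]
```

The jar still stands there. The fingers were most likely still closing when the lift began. I'll redo the grasp with more closing time.

Emit:
{"fn": "jog_arm", "kwargs": {"deltas": [[0, 0, 0.01, 0, 0, 0, 1], [0.001, 0, 0, 0, 0, 0, 1], [0.002, 0, 0, 0, 0, 0, 1], [0, 0, 0, 0, 0, 0, 1], [0, 0, 0, 0, 0, 0, 1], [0, 0, 0, 0, 0, 0, 1], [0, 0, -0.02, 0, 0, 0, 1], [0, 0, -0.015, 0, 0, 0, 1], [0, 0, -0.005, 0, 0, 0, 1], [0, 0, -0.003, 0, 0, 0, 0.9]]}}

```text
t: 5.75
eef_pos: [0.6943, -0.0635, 0.0711]
tool_rot: [0.0, 1.0, -0.0, -0.002]
contact_force: [0.5, 0.1, -0.0]
gripper_width: 0.898
grasp_force: 0.0
```

Emit:
{"fn": "jog_arm", "kwargs": {"deltas": [[0, 0, 0, 0, 0, 0, 0.2], [0, 0, 0, 0, 0, 0, 0.2], [0, 0, 0, 0, 0, 0, 0.2], [0, 0, 0, 0, 0, 0, 0.2], [0, 0, 0, 0, 0, 0, 0.2], [0, 0, 0, 0, 0, 0, 0.2], [0, 0, 0, 0, 0, 0, 0.2], [0, 0, 0, 0, 0, 0, 0.2]]}}

```text
t: 6.55
eef_pos: [0.6957, -0.0638, 0.0734]
tool_rot: [0.0, 1.0, -0.001, 0.0]
contact_force: [-1.3, -1.2, 5.2]
gripper_width: 0.446
grasp_force: 49.8
```

Gripped (49.8 N). Lift, carry and turn by −0.385 rad.

Emit:
{"fn": "jog_arm", "kwargs": {"deltas": [[0, 0, 0.02, 0, 0, 0, 0.2], [0, 0, 0.03, 0, 0, 0, 0.2], [0, 0.02, 0.01, 0, 0, -0.06, 0.2], [0, 0.03, 0, 0, 0, -0.07, 0.2], [0, 0.03, 0, 0, 0, -0.07, 0.2], [0, 0.03, 0, 0, 0, -0.07, 0.2], [0, 0.03, 0, 0, 0, -0.065, 0.2], [0, 0.02, 0, 0, 0, -0.05, 0.2], [0, 0.013, 0, 0, 0, 0, 0.2], [0, 0, 0, 0, 0, 0, 0.2]]}}

```text
t: 7.55
eef_pos: [0.6942, 0.1124, 0.1317]
tool_rot: [-0.0, 0.982, -0.189, -0.001]
contact_force: [0.0, 0.4, -2.5]
gripper_width: 0.438
grasp_force: 50.4
```

```bash
python3 - <<'E'
from h import *
import pickle
o=st(); print(o['grasp_force']); c=cam('wrist'); pickle.dump(c,open('wrist5.pkl','wb')); save(c,'w5')
E
```

```text
t 7.55 p [0.6942 0.1124 0.1317] z [-0.0027  0.0015 -1.    ] yaw -21.82 w 0.438 q [-0.29  0.61  0.07  1.56 -0.05  0.97 -2.16]
50.40481746196747
```

View pics/w5.png

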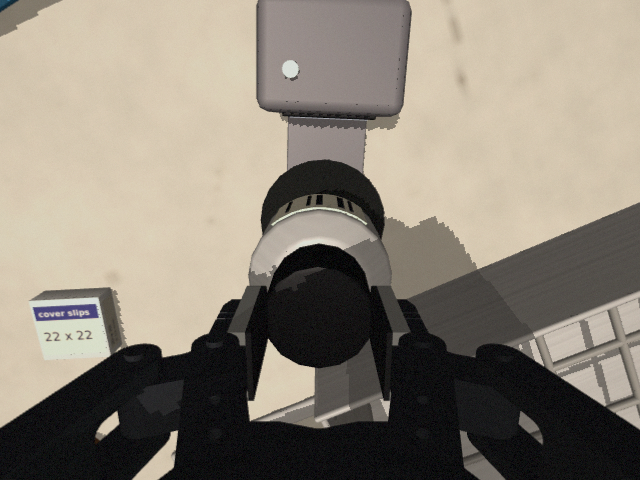

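```bash
python3 - <<'E'
from h import *
import pickle
c=pickle.load(open('wrist5.pkl','rb'))
print('jar',ray(c,[(320,305)],.138).round(4),'body',ray(c,[(320,250)],.1).round(4))
e=ray(c,[(262,107),(402,111),(282,116),(378,118)],[.06,.06,.05,.05]);print(e.round(4),[np.degrees(np.arctan2(*(e[i]-e[i+1])[[0,1]]))for i in(0,2)])
g=cv2.cvtColor(c['img'],cv2.COLOR_RGB2GRAY)
print('pad l,r,top',ray(c,[(261,213),(384,213),(323,160)],.004).round(4))
r=np.radians(-21.8)
J=ray(c,[(320,252)],.1)[0]
lab=ray(c,[(272,217),(368,219)],.0997);print(lab,[np.degrees(np.arctan2(*(l-[.696,.1125,0.0997])[[1,0]])) for l in lab])
E
```

```text
jar [[0.6958 0.1123 0.138 ]] body [[0.7038 0.1089 0.1   ]]
[[0.7719 0.1126 0.06  ]
 [0.7442 0.0486 0.06  ]
 [0.7646 0.1059 0.05  ]
 [0.7449 0.0596 0.05  ]] [np.float64(23.40742269286007), np.float64(22.988557429856876)]
pad l,r,top [[0.7139 0.1471 0.004 ]
 [0.6832 0.0706 0.004 ]
 [0.731  0.0956 0.004 ]]
[[0.72558031 0.1227725  0.0997    ]
 [0.70915663 0.08419888 0.0997    ]] [np.float64(19.150832239570864), np.float64(-65.06721622364573)]
```

Label azimuth −23.0°, scanner −23.2°. Lower the jar with a small centring shift.

Emit:
{"fn": "jog_arm", "kwargs": {"deltas": [[-0.001, -0.001, -0.01, 0, 0, 0, 0.2], [-0.0008, -0.0004, -0.015, 0, 0, 0, 0.2], [0, 0, -0.015, 0, 0, 0, 0.2], [0, 0, -0.008, 0, 0, 0, 0.2], [0, 0, -0.003, 0, 0, 0, 0.2], [0, 0, 0, 0, 0, 0, 0.2], [0, 0, 0, 0, 0, 0, 0.2]]}}

```text
t: 8.3
eef_pos: [0.6935, 0.1082, 0.0816]
tool_rot: [-0.0, 0.981, -0.192, -0.0]
contact_force: [-0.4, 0.3, -0.9]
gripper_width: 0.441
grasp_force: 50.3
```

Emit:
{"fn": "jog_arm", "kwargs": {"deltas": [[-0.001, 0.0025, -0.002, 0, 0, 0, 0.2], [0, 0, -0.001, 0, 0, 0, 0.2], [0, 0, -0.001, 0, 0, 0, 0.2], [0, 0, 0, 0, 0, 0, 0.2], [0, 0, 0, 0, 0, 0, 0.2]]}}

```text
t: 8.8
eef_pos: [0.6924, 0.1109, 0.0776]
tool_rot: [-0.0, 0.981, -0.192, -0.001]
contact_force: [-0.7, 0.4, 1.3]
gripper_width: 0.442
grasp_force: 51.1
```

Emit:
{"fn": "jog_arm", "kwargs": {"deltas": [[0, 0, -0.001, 0, 0, 0, 0.2], [0, 0, 0, 0, 0, 0, 0.5], [0, 0, 0, 0, 0, 0, 0.6], [0, 0, 0, 0, 0, 0, 0.8], [0, 0, 0, 0, 0, 0, 0.9], [0, 0, 0.01, 0, 0, 0, 0.9], [0, 0, 0.03, 0, 0, 0, 0.9], [0, 0, 0.04, 0, 0, 0, 0.9], [0, 0, 0.04, 0, 0, 0, 0.9], [0, 0, 0.04, 0, 0, 0, 0.9]]}}

```text
t: 9.8
eef_pos: [0.692, 0.1106, 0.2386]
tool_rot: [-0.0, 0.981, -0.192, -0.001]
contact_force: [0.4, -0.1, -0.3]
gripper_width: 0.896
grasp_force: 0.0
```

```bash
cat > jar.py <<'E'
from h import *
import pickle,sys
# refit jar pose on pad
st(); c=cam('wrist'); pickle.dump(c,open('wj.pkl','wb')); save(c,sys.argv[1],(100,0,500,300),2)
E
python3 jar.py w6
```

```text
t 9.8 p [0.692  0.1106 0.2386] z [-1.1e-03  5.0e-04 -1.0e+00] yaw -22.11 w 0.896 q [-0.3   0.51  0.08  1.48 -0.04  1.15 -2.17]
```

View pics/w6.png

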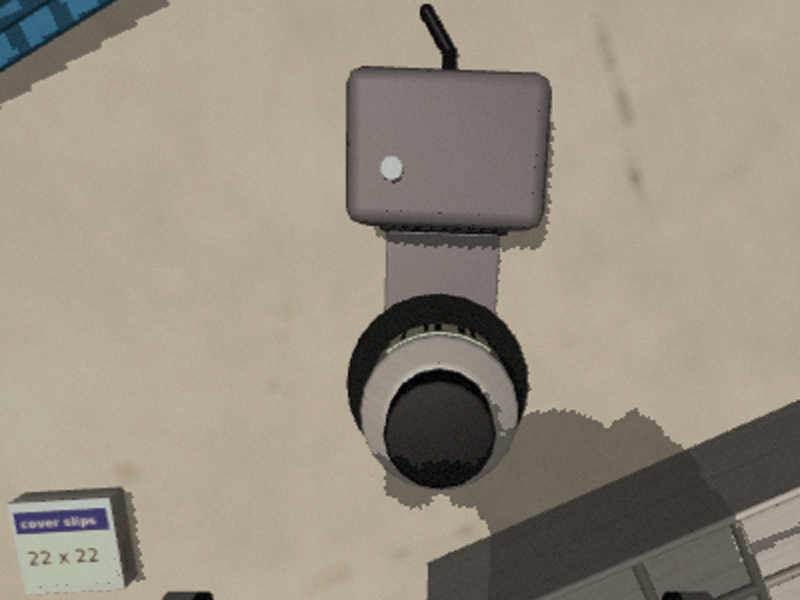

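Jar is upright on the pad, pad edges at u 348 and 528, cap centre at (440,430), label facing the window. Next, a look at the tray.

Emit:
{"fn": "jog_arm", "kwargs": {"deltas": [[0, 0, 0.04, 0, 0, 0.05, 0.6], [-0.01, 0.01, 0.04, 0, 0, 0.08, 0.6], [-0.03, 0.02, 0.03, 0, 0, 0.08, 0.6], [-0.03, 0.02, 0.03, 0, 0, 0.08, 0.6], [-0.03, 0.02, 0, 0, 0, 0.08, 0.6], [-0.03, 0.02, 0, 0, 0, 0.077, 0.6], [-0.03, 0.02, 0, 0, 0, 0, 0.6], [-0.03, 0.02, 0, 0, 0, 0, 0.6], [-0.02, 0.01, 0, 0, 0, 0, 0.6], [0, 0, 0, 0, 0, 0, 0.6]]}}

```text
t: 10.85
eef_pos: [0.4791, 0.2531, 0.3773]
tool_rot: [-0.001, 0.999, 0.033, -0.001]
contact_force: [0.3, -0.9, 0.3]
gripper_width: 0.597
grasp_force: 0.0
```

```bash
python3 - <<'E'
from h import *
import pickle
st(); w=pickle.load(open('wj.pkl','rb')); print('jar cap',ray(w,[(320,215)],.084),'pad',ray(w,[(319,192)],.004))
c=cam('wrist'); pickle.dump(c,open('wrist7.pkl','wb')); save(c,'w7')
E
```

```text
t 10.85 p [0.4791 0.2531 0.3773] z [-0.0013  0.0011 -1.    ] yaw 3.82 w 0.597 q [-0.51  0.15 -0.1   1.66  0.01  1.33 -2.12]
jar cap [[0.68999282 0.11110105 0.084     ]] pad [[0.69324022 0.11042757 0.004     ]]
```

View pics/w7.png

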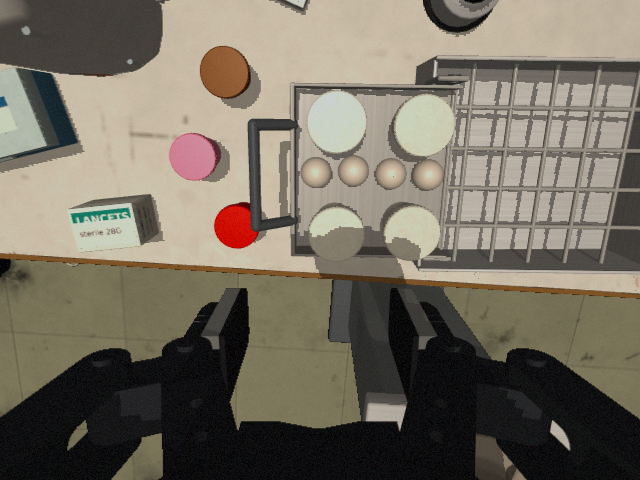

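Bar runs from (253,122) to (257,228). Real cups are at (337,120), (424,125), (336,233) and (412,232). The pink (195,157), red (237,226) and brown (225,72) ones stay where they are.

```bash
python3 - <<'E'
from h import *
import pickle
c=pickle.load(open('wrist7.pkl','rb'))
b=ray(c,[(253.5,122),(257,228)],.153);print(b.round(4),b.mean(0))
print('sieve TL corner region, tray corners',ray(c,[(293,87),(294,253),(460,86)],.131).round(4))
g=ray(c,[(470,109),(638,113),(455,229),(640,233)],.0625);print('wires',g.round(4),[np.degrees(np.arctan2(*(g[i]-g[i+1])[[0,1]])) for i in(0,2)])
E
```

```text
[[0.5392 0.3143 0.153 ]
 [0.4456 0.3088 0.153 ]] [0.49239279 0.31154175 0.153     ]
sieve TL corner region, tray corners [[0.571  0.2834 0.131 ]
 [0.4165 0.2747 0.131 ]
 [0.5816 0.1359 0.131 ]]
wires [[ 0.5657  0.1003  0.0625]
 [ 0.5734 -0.0772  0.0625]
 [ 0.4348  0.0958  0.0625]
 [ 0.4442 -0.1153  0.0625]] [np.float64(-2.4634691248423235), np.float64(-2.5387868857007914)]
```

Emit:
{"fn": "jog_arm", "kwargs": {"deltas": [[0.005, 0.02, -0.03, 0, 0, 0, 0.45], [0.005, 0.02, -0.04, 0, 0, 0, 0.45], [0.003, 0.018, -0.04, 0, 0, -0.008, 0.45], [0, 0, -0.04, 0, 0, 0, 0.45], [0, 0, -0.03, 0, 0, 0, 0.45], [0, 0, -0.01, 0, 0, 0, 0.45], [0, 0, 0, 0, 0, 0, 0.45]]}}

```text
t: 11.6
eef_pos: [0.4954, 0.3074, 0.1851]
tool_rot: [0.001, 1.0, 0.026, -0.002]
contact_force: [-0.0, -0.1, 0.7]
gripper_width: 0.452
grasp_force: 0.0
```

```bash
python3 - <<'E'
from h import *
st()
E
```

```text
t 11.6 p [0.4954 0.3074 0.1851] z [-0.0034 -0.0023 -1.    ] yaw 2.96 w 0.452 q [-0.56  0.38 -0.12  1.81  0.06  0.96 -2.23]
```

Emit:
{"fn": "jog_arm", "kwargs": {"deltas": [[-0.003, 0.004, -0.008, 0, 0, 0, 0.45], [0, 0, -0.01, 0, 0, 0, 0.45], [0, 0, -0.009, 0, 0, 0, 0.45], [0, 0, 0, 0, 0, 0, 0.45]]}}

```text
t: 12.0
eef_pos: [0.4915, 0.3121, 0.1581]
tool_rot: [0.001, 1.0, 0.027, -0.002]
contact_force: [0.3, -0.4, 0.1]
gripper_width: 0.452
grasp_force: 0.0
```

Emit:
{"fn": "jog_arm", "kwargs": {"deltas": [[0, 0, 0, 0, 0, 0, 0.0], [0, 0, 0, 0, 0, 0, 0.0], [0, 0, 0, 0, 0, 0, 0.0], [0, 0, 0, 0, 0, 0, 0.0], [0, 0, 0, 0, 0, 0, 0], [0, 0, 0, 0, 0, 0, 0]], "newtons": 40}}

```text
t: 12.6
eef_pos: [0.4921, 0.3126, 0.1592]
tool_rot: [0.0, 1.0, 0.027, -0.001]
contact_force: [0.7, -0.6, 0.1]
gripper_width: 0.002
grasp_force: 0.0
```

```bash
python3 - <<'E'
from h import *
import pickle
print(bot.tip_reach); c=cam('wrist'); pickle.dump(c,open('wrist8.pkl','wb')); s=cam('side'); pickle.dump(s,open('side8.pkl','wb'))
u,v=proj(s,[[.492,.3115,.153]])[0].astype(int); print(u,v)
a=cv2.resize(c['img'][150:450,160:480,::-1],(400,375)); b=cv2.resize(s['img'][v-60:v+40,u-53:u+54,::-1],(400,375),interpolation=cv2.INTER_CUBIC)
cv2.imwrite('pics/w8.png',np.hstack([a,b]))
E
```

```text
0.022
322 272
```

View pics/w8.png

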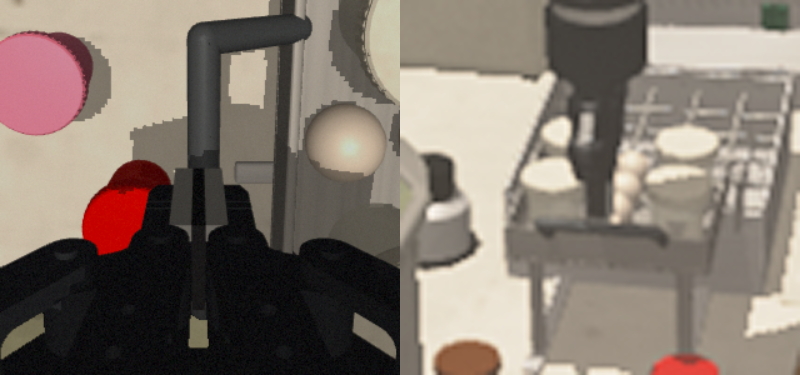

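The side crop shows the fingers closed just above the bar, so the tips stand higher than assumed. Reopen and go about 18 mm lower.

Emit:
{"fn": "jog_arm", "kwargs": {"deltas": [[0, 0, 0.01, 0, 0, 0, 0.32], [0, 0, 0, 0, 0, 0, 0.32], [0, 0, 0, 0, 0, 0, 0.32], [0, 0, 0, 0, 0, 0, 0.32], [0, -0.001, -0.01, 0, 0, 0, 0.32], [0, 0, -0.008, 0, 0, 0, 0.32], [0, 0, -0.005, 0, 0, 0, 0.32], [0, 0, 0, 0, 0, 0, 0.32]]}}

```text
t: 13.5
eef_pos: [0.4913, 0.3111, 0.1447]
tool_rot: [0.001, 1.0, 0.027, -0.002]
contact_force: [0.5, -0.4, 0.6]
gripper_width: 0.317
grasp_force: 0.0
```

Emit:
{"fn": "jog_arm", "kwargs": {"deltas": [[0, 0, -0.004, 0, 0, 0, 0.32], [0, 0, 0, 0, 0, 0, 0], [0, 0, 0, 0, 0, 0, 0.0], [0, 0, 0, 0, 0, 0, 0.0], [0, 0, 0, 0, 0, 0, 0.0], [0, 0, 0, 0, 0, 0, 0], [0, 0, 0, 0, 0, 0, 0]]}}

```text
t: 14.2
eef_pos: [0.492, 0.3111, 0.142]
tool_rot: [0.001, 1.0, 0.026, -0.001]
contact_force: [-0.1, -1.9, -1.4]
gripper_width: 0.093
grasp_force: 39.0
```

Bar gripped (opening 0.093, 39 N). Now the arc increments.

```bash
python3 - <<'E'
from h import *
th=np.r_[np.arange(0,.51,.05),np.arange(.52,1.401,.02)]
f=np.arctan2(.05,.1844); o=.191*np.cos(f+th); u=.191*np.sin(f+th)
P=np.c_[-.056*o,.998*o,u]; D=np.diff(P,axis=0)
err=0
Q=np.round(np.cumsum(D,0),4); Q=np.diff(np.r_[[[0,0,0]],Q],axis=0)
for i in range(0,len(Q),10): print(round(th[min(i+10,len(th)-1)],2),(Q[:i+10].sum(0)).round(4),[[round(float(x),4) for x in r]+[0,0,0,0] for r in Q[i:i+10]])
E
```

```text
0.5 [ 0.0026 -0.0464  0.0823] [[0.0002, -0.0027, 0.0092, 0, 0, 0, 0], [0.0001, -0.0032, 0.009, 0, 0, 0, 0], [0.0002, -0.0036, 0.0088, 0, 0, 0, 0], [0.0003, -0.0041, 0.0086, 0, 0, 0, 0], [0.0002, -0.0045, 0.0085, 0, 0, 0, 0], [0.0003, -0.0049, 0.0081, 0, 0, 0, 0], [0.0003, -0.0053, 0.008, 0, 0, 0, 0], [0.0003, -0.0056, 0.0076, 0, 0, 0, 0], [0.0003, -0.0061, 0.0074, 0, 0, 0, 0], [0.0004, -0.0064, 0.0071, 0, 0, 0, 0]]
0.7 [ 0.0042 -0.0754  0.107 ] [[0.0002, -0.0027, 0.0027, 0, 0, 0, 0], [0.0001, -0.0027, 0.0027, 0, 0, 0, 0], [0.0002, -0.0028, 0.0026, 0, 0, 0, 0], [0.0001, -0.0028, 0.0026, 0, 0, 0, 0], [0.0002, -0.0029, 0.0025, 0, 0, 0, 0], [0.0001, -0.0029, 0.0024, 0, 0, 0, 0], [0.0002, -0.003, 0.0024, 0, 0, 0, 0], [0.0002, -0.003, 0.0023, 0, 0, 0, 0], [0.0002, -0.0031, 0.0023, 0, 0, 0, 0], [0.0001, -0.0031, 0.0022, 0, 0, 0, 0]]
0.9 [ 0.0061 -0.1087  0.1255] [[0.0002, -0.0032, 0.0021, 0, 0, 0, 0], [0.0002, -0.0032, 0.0021, 0, 0, 0, 0], [0.0002, -0.0032, 0.002, 0, 0, 0, 0], [0.0002, -0.0033, 0.002, 0, 0, 0, 0], [0.0001, -0.0033, 0.0019, 0, 0, 0, 0], [0.0002, -0.0033, 0.0018, 0, 0, 0, 0],
[... 520 characters left out ...]
09, 0, 0, 0, 0], [0.0002, -0.0037, 0.0008, 0, 0, 0, 0]]
1.3 [ 0.0103 -0.1828  0.141 ] [[0.0002, -0.0037, 0.0007, 0, 0, 0, 0], [0.0003, -0.0038, 0.0007, 0, 0, 0, 0], [0.0002, -0.0037, 0.0006, 0, 0, 0, 0], [0.0002, -0.0038, 0.0005, 0, 0, 0, 0], [0.0002, -0.0038, 0.0004, 0, 0, 0, 0], [0.0002, -0.0038, 0.0004, 0, 0, 0, 0], [0.0002, -0.0038, 0.0003, 0, 0, 0, 0], [0.0002, -0.0038, 0.0002, 0, 0, 0, 0], [0.0002, -0.0038, 0.0002, 0, 0, 0, 0], [0.0003, -0.0038, 0.0, 0, 0, 0, 0]]
1.4 [ 0.0113 -0.2019  0.1402] [[0.0002, -0.0038, 0.0, 0, 0, 0, 0], [0.0002, -0.0039, -0.0001, 0, 0, 0, 0], [0.0002, -0.0038, -0.0002, 0, 0, 0, 0], [0.0002, -0.0038, -0.0002, 0, 0, 0, 0], [0.0002, -0.0038, -0.0003, 0, 0, 0, 0]]
```

Emit:
{"fn": "jog_arm", "kwargs": {"deltas": [[0.0002, -0.0027, 0.0092, 0, 0, 0, 0], [0.0001, -0.0032, 0.009, 0, 0, 0, 0], [0.0002, -0.0036, 0.0088, 0, 0, 0, 0], [0.0003, -0.0041, 0.0086, 0, 0, 0, 0], [0.0002, -0.0045, 0.0085, 0, 0, 0, 0], [0.0003, -0.0049, 0.0081, 0, 0, 0, 0], [0.0003, -0.0053, 0.008, 0, 0, 0, 0], [0.0003, -0.0056, 0.0076, 0, 0, 0, 0], [0.0003, -0.0061, 0.0074, 0, 0, 0, 0], [0.0004, -0.0064, 0.0071, 0, 0, 0, 0]], "newtons": 50}}

```text
t: 15.2
eef_pos: [0.4944, 0.2656, 0.2253]
tool_rot: [-0.0, 1.0, 0.027, -0.001]
contact_force: [-1.6, 3.0, -8.2]
gripper_width: 0.089
grasp_force: 48.6
```

Emit:
{"fn": "jog_arm", "kwargs": {"deltas": [[0.0002, -0.0027, 0.0027, 0, 0, 0, 0], [0.0001, -0.0027, 0.0027, 0, 0, 0, 0], [0.0002, -0.0028, 0.0026, 0, 0, 0, 0], [0.0001, -0.0028, 0.0026, 0, 0, 0, 0], [0.0002, -0.0029, 0.0025, 0, 0, 0, 0], [0.0001, -0.0029, 0.0024, 0, 0, 0, 0], [0.0002, -0.003, 0.0024, 0, 0, 0, 0], [0.0002, -0.003, 0.0023, 0, 0, 0, 0], [0.0002, -0.0031, 0.0023, 0, 0, 0, 0], [0.0001, -0.0031, 0.0022, 0, 0, 0, 0]]}}

```text
t: 16.2
eef_pos: [0.4959, 0.2382, 0.2501]
tool_rot: [-0.001, 1.0, 0.028, -0.001]
contact_force: [-3.6, 5.8, -2.3]
gripper_width: 0.086
grasp_force: 48.8
```

Emit:
{"fn": "jog_arm", "kwargs": {"deltas": [[0.0002, -0.0032, 0.0021, 0, 0, 0, 0], [0.0002, -0.0032, 0.0021, 0, 0, 0, 0], [0.0002, -0.0032, 0.002, 0, 0, 0, 0], [0.0002, -0.0033, 0.002, 0, 0, 0, 0], [0.0001, -0.0033, 0.0019, 0, 0, 0, 0], [0.0002, -0.0033, 0.0018, 0, 0, 0, 0], [0.0002, -0.0034, 0.0017, 0, 0, 0, 0], [0.0002, -0.0034, 0.0017, 0, 0, 0, 0], [0.0002, -0.0035, 0.0016, 0, 0, 0, 0], [0.0002, -0.0035, 0.0016, 0, 0, 0, 0]]}}

```text
t: 17.2
eef_pos: [0.4976, 0.2061, 0.2693]
tool_rot: [-0.002, 1.0, 0.028, -0.0]
contact_force: [-4.2, 7.9, 2.3]
gripper_width: 0.087
grasp_force: 48.8
```

```bash
python3 - <<'E'
from h import *
o=st(); print(o['contact_force'],o['grasp_force']); s=cam('side'); b=cv2.resize(s['img'][190:310,250:410,::-1],(400,300),interpolation=cv2.INTER_CUBIC)
c=cam('scene'); a=cv2.resize(c['img'][160:370,220:440,::-1],(400,382)); b=cv2.copyMakeBorder(b,0,82,0,0,0)
cv2.imwrite('pics/t1.png',np.hstack([a,b]))
E
```

```text
t 17.2 p [0.4976 0.2061 0.2693] z [-0.001  0.004 -1.   ] yaw 3.2 w 0.087 q [-0.43  0.22 -0.09  1.83  0.02  1.1  -2.04]
[-4.23093838  7.93037526  2.30083236] 48.79576027393341
```

View pics/t1.png

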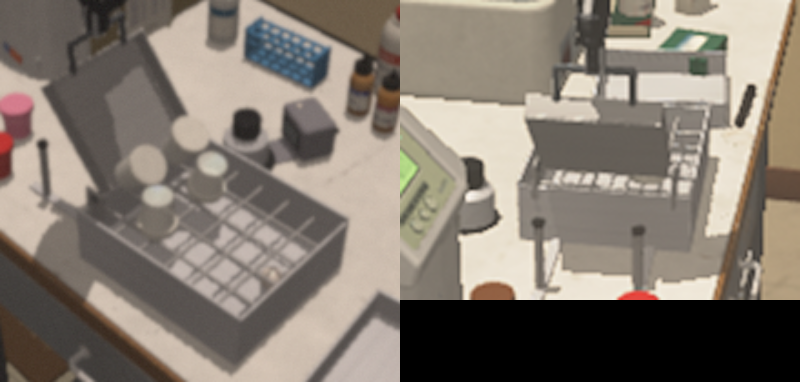

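Tray at about 0.9 rad: two cups already stand on the grate and two lean out of the tray. Jar in place. Continue.

Emit:
{"fn": "jog_arm", "kwargs": {"deltas": [[0.0002, -0.0035, 0.0015, 0, 0, 0, 0], [0.0002, -0.0036, 0.0014, 0, 0, 0, 0], [0.0002, -0.0035, 0.0013, 0, 0, 0, 0], [0.0002, -0.0036, 0.0013, 0, 0, 0, 0], [0.0002, -0.0036, 0.0011, 0, 0, 0, 0], [0.0002, -0.0037, 0.0012, 0, 0, 0, 0], [0.0002, -0.0037, 0.001, 0, 0, 0, 0], [0.0002, -0.0037, 0.001, 0, 0, 0, 0], [0.0002, -0.0037, 0.0009, 0, 0, 0, 0], [0.0002, -0.0037, 0.0008, 0, 0, 0, 0]]}}

```text
t: 18.3
eef_pos: [0.4996, 0.1706, 0.2823]
tool_rot: [-0.003, 1.0, 0.028, -0.0]
contact_force: [-8.7, 8.7, 11.9]
gripper_width: 0.088
grasp_force: 49.1
```

Emit:
{"fn": "jog_arm", "kwargs": {"deltas": [[0.0002, -0.0037, 0.0007, 0, 0, 0, 0], [0.0003, -0.0038, 0.0007, 0, 0, 0, 0], [0.0002, -0.0037, 0.0006, 0, 0, 0, 0], [0.0002, -0.0038, 0.0005, 0, 0, 0, 0], [0.0002, -0.0038, 0.0004, 0, 0, 0, 0], [0.0002, -0.0038, 0.0004, 0, 0, 0, 0], [0.0002, -0.0038, 0.0003, 0, 0, 0, 0], [0.0002, -0.0038, 0.0002, 0, 0, 0, 0], [0.0002, -0.0038, 0.0002, 0, 0, 0, 0], [0.0003, -0.0038, 0.0, 0, 0, 0, 0]]}}

```text
t: 19.3
eef_pos: [0.5016, 0.1314, 0.2863]
tool_rot: [-0.002, 1.0, 0.028, -0.001]
contact_force: [-11.0, 5.3, 15.8]
gripper_width: 0.088
grasp_force: 52.8
```

Emit:
{"fn": "jog_arm", "kwargs": {"deltas": [[0.0002, -0.0038, 0.0, 0, 0, 0, 0], [0.0002, -0.0039, -0.0001, 0, 0, 0, 0], [0.0002, -0.0038, -0.0002, 0, 0, 0, 0], [0.0002, -0.0038, -0.0002, 0, 0, 0, 0], [0, 0, 0, 0, 0, 0, 0], [0, 0, 0, 0, 0, 0, 0], [0, 0, 0, 0, 0, 0, 0]]}}

```text
t: 20.0
eef_pos: [0.5029, 0.1143, 0.2854]
tool_rot: [-0.001, 1.0, 0.027, -0.0]
contact_force: [-9.7, 2.3, 12.6]
gripper_width: 0.087
grasp_force: 53.2
```

```bash
python3 - <<'E'
from h import *
th=np.r_[1.38,np.arange(1.35,-.001,-.05)]
f=np.arctan2(.05,.1844); o=.191*np.cos(f+th); u=.191*np.sin(f+th)
P=np.c_[-.056*o,.998*o,u]; D=P[1:]-P[0]
Q=np.round(D,4); Q=np.diff(np.r_[[[0,0,0]],Q],axis=0)
for i in range(0,len(Q),10): print([[round(float(x),4) for x in r]+[0,0,0,0] for r in Q[i:i+10]])
E
```

```text
[[-0.0003, 0.0057, 0.0003, 0, 0, 0, 0], [-0.0006, 0.0095, 0.0002, 0, 0, 0, 0], [-0.0005, 0.0096, -0.0003, 0, 0, 0, 0], [-0.0005, 0.0095, -0.0007, 0, 0, 0, 0], [-0.0006, 0.0094, -0.0013, 0, 0, 0, 0], [-0.0005, 0.0094, -0.0017, 0, 0, 0, 0], [-0.0005, 0.0093, -0.0022, 0, 0, 0, 0], [-0.0005, 0.0091, -0.0027, 0, 0, 0, 0], [-0.0005, 0.009, -0.0031, 0, 0, 0, 0], [-0.0005, 0.0089, -0.0035, 0, 0, 0, 0]]
[[-0.0005, 0.0086, -0.004, 0, 0, 0, 0], [-0.0005, 0.0085, -0.0044, 0, 0, 0, 0], [-0.0004, 0.0082, -0.0048, 0, 0, 0, 0], [-0.0005, 0.008, -0.0053, 0, 0, 0, 0], [-0.0004, 0.0077, -0.0056, 0, 0, 0, 0], [-0.0004, 0.0074, -0.006, 0, 0, 0, 0], [-0.0004, 0.0071, -0.0064, 0, 0, 0, 0], [-0.0004, 0.0067, -0.0067, 0, 0, 0, 0], [-0.0004, 0.0065, -0.0071, 0, 0, 0, 0], [-0.0003, 0.006, -0.0074, 0, 0, 0, 0]]
[[-0.0003, 0.0057, -0.0076, 0, 0, 0, 0], [-0.0003, 0.0053, -0.0079, 0, 0, 0, 0], [-0.0003, 0.0049, -0.0082, 0, 0, 0, 0], [-0.0003, 0.0045, -0.0085, 0, 0, 0, 0], [-0.0002, 0.004, -0.0086, 0, 0, 0, 0], [-0.0002, 0.0037, -0.0088, 0, 0, 0, 0], [-0.0002, 0.0031, -0.009, 0, 0, 0, 0], [-0.0001, 0.0028, -0.0092, 0, 0, 0, 0]]
```

Emit:
{"fn": "jog_arm", "kwargs": {"deltas": [[-0.0003, 0.0057, 0.0003, 0, 0, 0, 0], [-0.0006, 0.0095, 0.0002, 0, 0, 0, 0], [-0.0005, 0.0096, -0.0003, 0, 0, 0, 0], [-0.0005, 0.0095, -0.0007, 0, 0, 0, 0], [-0.0006, 0.0094, -0.0013, 0, 0, 0, 0], [-0.0005, 0.0094, -0.0017, 0, 0, 0, 0], [-0.0005, 0.0093, -0.0022, 0, 0, 0, 0], [-0.0005, 0.0091, -0.0027, 0, 0, 0, 0], [-0.0005, 0.009, -0.0031, 0, 0, 0, 0], [-0.0005, 0.0089, -0.0035, 0, 0, 0, 0]]}}

```text
t: 21.0
eef_pos: [0.4984, 0.2021, 0.2688]
tool_rot: [0.001, 1.0, 0.026, -0.001]
contact_force: [-9.7, -5.0, 2.7]
gripper_width: 0.092
grasp_force: 53.9
```

Emit:
{"fn": "jog_arm", "kwargs": {"deltas": [[-0.0005, 0.0086, -0.004, 0, 0, 0, 0], [-0.0005, 0.0085, -0.0044, 0, 0, 0, 0], [-0.0004, 0.0082, -0.0048, 0, 0, 0, 0], [-0.0005, 0.008, -0.0053, 0, 0, 0, 0], [-0.0004, 0.0077, -0.0056, 0, 0, 0, 0], [-0.0004, 0.0074, -0.006, 0, 0, 0, 0], [-0.0004, 0.0071, -0.0064, 0, 0, 0, 0], [-0.0004, 0.0067, -0.0067, 0, 0, 0, 0], [-0.0004, 0.0065, -0.0071, 0, 0, 0, 0], [-0.0003, 0.006, -0.0074, 0, 0, 0, 0]]}}

```text
t: 22.0
eef_pos: [0.4944, 0.2772, 0.209]
tool_rot: [0.001, 1.0, 0.026, -0.001]
contact_force: [12.3, -3.5, -4.1]
gripper_width: 0.085
grasp_force: 57.4
```

Emit:
{"fn": "jog_arm", "kwargs": {"deltas": [[-0.0003, 0.0057, -0.0076, 0, 0, 0, 0], [-0.0003, 0.0053, -0.0079, 0, 0, 0, 0], [-0.0003, 0.0049, -0.0082, 0, 0, 0, 0], [-0.0003, 0.0045, -0.0085, 0, 0, 0, 0], [-0.0002, 0.004, -0.0086, 0, 0, 0, 0], [-0.0002, 0.0037, -0.0088, 0, 0, 0, 0], [-0.0002, 0.0031, -0.009, 0, 0, 0, 0], [-0.0001, 0.0028, -0.0092, 0, 0, 0, 0], [0, 0, 0, 0, 0, 0, 0], [0, 0, 0, 0, 0, 0, 0]]}}

```text
t: 23.0
eef_pos: [0.4918, 0.3108, 0.1408]
tool_rot: [0.001, 1.0, 0.026, -0.002]
contact_force: [2.7, -3.9, -7.3]
gripper_width: 0.09
grasp_force: 59.2
```

Emit:
{"fn": "jog_arm", "kwargs": {"deltas": [[0, 0, -0.002, 0, 0, 0, 0], [0, 0, -0.002, 0, 0, 0, 0], [0, 0, 0, 0, 0, 0, 0]]}}

```text
t: 23.3
eef_pos: [0.4918, 0.3112, 0.1392]
tool_rot: [0.0, 1.0, 0.026, -0.001]
contact_force: [-1.8, -6.2, 6.1]
gripper_width: 0.084
grasp_force: 60.6
```

Emit:
{"fn": "jog_arm", "kwargs": {"deltas": [[0, 0, -0.002, 0, 0, 0, 0], [0, 0, -0.002, 0, 0, 0, 0], [0, 0, 0, 0, 0, 0, 0]]}}

```text
t: 23.6
eef_pos: [0.492, 0.3113, 0.1389]
tool_rot: [0.0, 1.0, 0.026, -0.001]
contact_force: [-11.1, -12.7, 34.1]
gripper_width: 0.088
grasp_force: 63.6
```

Tray is on its rest (the force rose with no further motion). Release and lift off, then look over the grate.

Emit:
{"fn": "jog_arm", "kwargs": {"deltas": [[0, 0, 0.003, 0, 0, 0, 0.3], [0, 0, 0, 0, 0, 0, 0.3], [0, 0, 0, 0, 0, 0, 0.3], [0, 0, 0, 0, 0, 0, 0.3], [0, 0, 0.015, 0, 0, 0, 0.3], [0, 0, 0.03, 0, 0, 0, 0.3], [0, 0, 0.04, 0, 0, 0, 0.5], [0, -0.02, 0.045, 0, 0, 0, 0.8], [0, -0.03, 0.045, 0, 0, 0, 1], [0, -0.04, 0.03, 0, 0, 0, 1]]}}

```text
t: 24.6
eef_pos: [0.4921, 0.2254, 0.3428]
tool_rot: [-0.001, 1.0, 0.029, 0.001]
contact_force: [1.7, -0.4, -0.2]
gripper_width: 0.957
grasp_force: 0.0
```

Emit:
{"fn": "jog_arm", "kwargs": {"deltas": [[0, -0.04, 0.01, 0, 0, 0, 1], [0, -0.04, 0, 0, 0, 0, 1], [0, -0.04, 0, 0, 0, 0, 1], [0, -0.04, 0, 0, 0, 0, 1], [0, -0.03, 0, 0, 0, 0, 1], [0, 0, 0, 0, 0, 0, 1], [0, 0, 0, 0, 0, 0, 1]]}}

```text
t: 25.3
eef_pos: [0.4921, 0.0338, 0.3496]
tool_rot: [-0.0, 1.0, 0.026, -0.0]
contact_force: [0.2, 0.4, 0.5]
gripper_width: 1.005
grasp_force: 0.0
```

```bash
python3 - <<'E'
from h import *
import pickle
st(); c=cam('wrist'); pickle.dump(c,open('wg.pkl','wb')); s=cam('scene'); pickle.dump(s,open('sg.pkl','wb'))
print(c['eye'],proj(c,[[.51,.01,.0625],[.6,.14,.08],[.4,.14,.08],[.6,-.12,.08],[.4,-.12,.08]]).round(0).tolist())
a=cv2.resize(c['img'][:400,:,::-1],(640,400)); b=cv2.resize(s['img'][180:370,230:440,::-1],(221,200)); 
W=np.zeros((600,800,3),np.uint8); W[:400,:640]=a
b=cv2.resize(s['img'][190:310,240:420,::-1],(300,200),interpolation=cv2.INTER_CUBIC); W[400:600,:300]=b
d=cam('side'); pickle.dump(d,open('dg.pkl','wb')); b=cv2.resize(d['img'][210:310,280:390,::-1],(220,200),interpolation=cv2.INTER_CUBIC); W[400:600,310:530]=b
cv2.imwrite('pics/g.png',W)
E
```

```text
t 25.3 p [0.4921 0.0338 0.3496] z [-8.e-04  4.e-04 -1.e+00] yaw 2.98 w 1.005 q [-0.24  0.07  0.05  1.82 -0.    1.25 -1.71]
[0.55942792 0.0385342  0.49533359] [[344.0, 169.0], [212.0, 67.0], [215.0, 269.0], [490.0, 82.0], [459.0, 281.0]]
```

View pics/g.png

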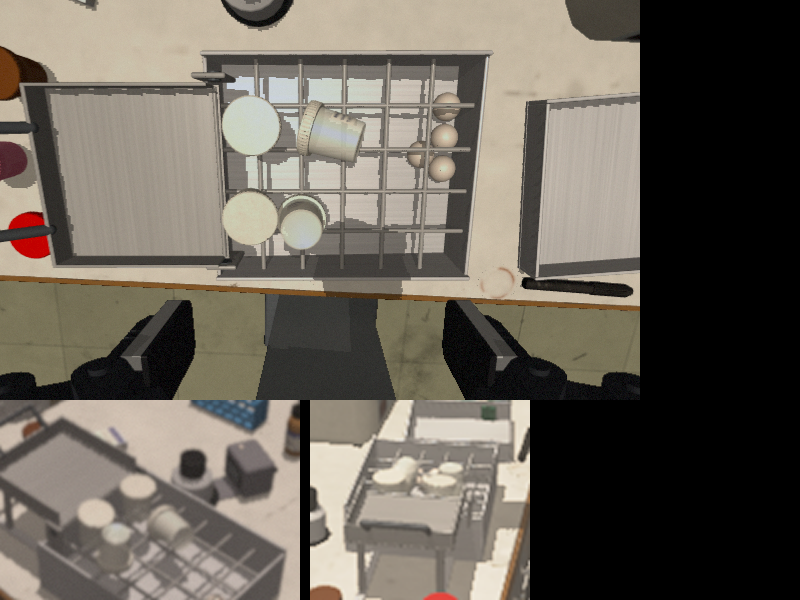

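All four cups are on the grate, and the tray is empty and down. A stands at (251,125), C stands at (249,217), B lies with its lid at (312,131) and base at (357,139), D is inverted at (301,228). The balls are in the pan. I have used my 14 views, so from here I measure by code.

```bash
python3 - <<'E'
from h import *
import pickle
c=pickle.load(open('wg.pkl','rb')); g=cv2.GaussianBlur(cv2.cvtColor(c['img'],cv2.COLOR_RGB2GRAY),(3,3),0)
p=lambda uv,z: ray(c,uv,z).round(4).tolist()
print('A',p([(251,125)],.1185),'C',p([(249,217)],.1185),'D top',p([(301,229)],.118),'D lid',p([(304,218)],.075))
B=ray(c,[(306,130),(360,139)],[.09,.09]);print('B',B.round(4),np.linalg.norm(B[1]-B[0]),np.degrees(np.arctan2(*(B[0]-B[1])[[1,0]])))
H=cv2.HoughCircles(g,cv2.HOUGH_GRADIENT,1,20,param1=100,param2=18,minRadius=17,maxRadius=33)
print([h.round(1).tolist() for h in H[0] if 210<h[0]<380 and 60<h[1]<270])
print('crate TL,BL rim',p([(527,101),(521,274)],.045))
s=pickle.load(open('sg.pkl','rb'))
# crop px -> scene px : x=240+u*0.6, y=190+v*0.6
f=lambda u,v:(240+u*.6,190+(v-400)*.6)
print('scene A,C lid, D top',ray(s,[f(138,487),f(96,514),f(116,533)],.1185).round(4).tolist())
print('pen ends',p([(524,284),(632,290)],.012),'tray floor')
E
```

```text
A [[0.5503, 0.097, 0.1185]] C [[0.4678, 0.0982, 0.1185]] D top [[0.4587, 0.0497, 0.118]] D lid [[0.4591, 0.0483, 0.075]]
B [[ 0.5477  0.0497  0.09  ]
 [ 0.5421 -0.0017  0.09  ]] 0.051715708828885106 83.76247848655366
[[250.5, 125.5, 29.0], [249.5, 216.5, 28.0], [300.5, 228.5, 20.0], [329.5, 132.5, 30.200000762939453], [282.5, 82.5, 25.700000762939453], [282.5, 167.5, 25.700000762939453], [362.5, 81.5, 27.899999618530273], [326.5, 98.5, 20.200000762939453], [322.5, 171.5, 18.0]]
crate TL,BL rim [[0.587, -0.1743, 0.045], [0.3988, -0.2027, 0.045]]
scene A,C lid, D top [[0.5453, 0.0912, 0.1185], [0.4634, 0.0924, 0.1185], [0.4562, 0.046, 0.1185]]
pen ends [[0.3741, -0.2265, 0.012], [0.3731, -0.3621, 0.012]] tray floor
```

Emit:
{"fn": "jog_arm", "kwargs": {"deltas": [[0.006, -0.001, -0.01, 0, 0, 0.141, 0.78], [0.006, -0.001, -0.01, 0, 0, 0.141, 0.78], [0.006, -0.001, -0.01, 0, 0, 0.141, 0.78], [0.006, -0.001, -0.01, 0, 0, 0.141, 0.78], [0.006, -0.001, -0.01, 0, 0, 0.141, 0.78], [0.006, -0.001, -0.01, 0, 0, 0.141, 0.78], [0.006, -0.001, -0.01, 0, 0, 0.141, 0.78], [0.006, -0.002, -0.01, 0, 0, 0.141, 0.78], [0.005, -0.002, -0.01, 0, 0, 0.141, 0.78], [0, 0, -0.01, 0, 0, 0.141, 0.78]]}}

```text
t: 26.45
eef_pos: [0.5457, 0.0242, 0.2482]
tool_rot: [0.001, 0.742, 0.671, -0.0]
contact_force: [0.2, -0.4, 0.5]
gripper_width: 0.78
grasp_force: 0.0
```

Emit:
{"fn": "jog_arm", "kwargs": {"deltas": [[0, 0, -0.02, 0, 0, 0, 0.78], [0, 0, -0.02, 0, 0, 0, 0.78], [0, 0, -0.01, 0, 0, 0, 0.78], [0, 0, 0, 0, 0, 0, 0.78]]}}

```text
t: 26.85
eef_pos: [0.5442, 0.0237, 0.1974]
tool_rot: [-0.0, 0.744, 0.669, -0.002]
contact_force: [0.3, -0.9, -0.5]
gripper_width: 0.78
grasp_force: 0.0
```

```bash
python3 - <<'E'
from h import *
st()
E
```

```text
t 26.85 p [0.5442 0.0237 0.1974] z [-0.0028 -0.0019 -1.    ] yaw 83.93 w 0.78 q [-0.1   0.3  -0.07  1.9   0.03  0.95 -0.29]
```

Descend to TCP z 0.08 and close.

Emit:
{"fn": "jog_arm", "kwargs": {"deltas": [[0, 0, -0.03, 0, 0, 0, 0.78], [0, 0, -0.03, 0, 0, 0, 0.78], [0, 0, -0.03, 0, 0, 0, 0.78], [0, 0, -0.02, 0, 0, 0, 0.78], [0, 0, -0.007, 0, 0, 0, 0.78], [0, 0, 0, 0, 0, 0, 0.78]]}}

```text
t: 27.45
eef_pos: [0.5452, 0.0233, 0.0818]
tool_rot: [0.001, 0.744, 0.668, -0.001]
contact_force: [0.0, 1.1, 0.1]
gripper_width: 0.778
grasp_force: 0.0
```

Emit:
{"fn": "jog_arm", "kwargs": {"deltas": [[0, 0, 0, 0, 0, 0, 0.2], [0, 0, 0, 0, 0, 0, 0.2], [0, 0, 0, 0, 0, 0, 0.2], [0, 0, 0, 0, 0, 0, 0.2], [0, 0, 0, 0, 0, 0, 0.2], [0, 0, 0, 0, 0, 0, 0.2]], "newtons": 35}}

```text
t: 28.05
eef_pos: [0.5459, 0.0232, 0.0837]
tool_rot: [0.001, 0.744, 0.668, 0.0]
contact_force: [-2.2, 0.1, 6.1]
gripper_width: 0.484
grasp_force: 32.9
```

Emit:
{"fn": "jog_arm", "kwargs": {"deltas": [[0, 0, 0.01, 0, 0, 0, 0.2], [0, 0, 0.02, 0, 0, 0, 0.2], [0, 0, 0.03, 0, 0, 0, 0.2], [0, 0, 0.04, 0, 0, 0, 0.2], [-0.005, -0.03, 0.04, 0, 0, 0, 0.2], [-0.01, -0.04, 0.03, 0, 0, 0, 0.2], [-0.01, -0.04, 0, 0, 0, 0, 0.2], [-0.01, -0.04, 0, 0, 0, 0, 0.2], [-0.005, -0.03, 0, 0, 0, 0, 0.2], [0, 0, 0, 0, 0, 0, 0.2]]}}

```text
t: 29.05
eef_pos: [0.504, -0.1617, 0.2526]
tool_rot: [0.002, 0.747, 0.665, -0.001]
contact_force: [1.1, 0.3, 0.5]
gripper_width: 0.48
grasp_force: 33.2
```

```bash
python3 - <<'E'
from h import *
import pickle
o=st(); print(o['grasp_force']); c=cam('wrist'); pickle.dump(c,open('wc.pkl','wb'));s=cam('scene');pickle.dump(s,open('sc.pkl','wb'))
cen=proj(c,[[.506,-.29,.004]])[0]; print('expected centre',cen, proj(c,[[.59,-.2,.045],[.4,-.2,.045],[.59,-.39,.045],[.4,-.39,.045]]).round())
cv2.imwrite('pics/wc.png',c['img'][:,:,::-1])
for cc,n,z in((c,'wrist',.004),(s,'scene',.004)):
    k=proj(cc,[[.506,-.31,.004]])[0].astype(int)
    im=cv2.GaussianBlur(cc['img'],(5,5),0); 
    for lo in(8,12,16):
        m=np.zeros((482,642),np.uint8); cv2.floodFill(im.copy(),m,tuple(int(v) for v in k),0,(lo,)*3,(lo,)*3,4|cv2.FLOODFILL_MASK_ONLY|cv2.FLOODFILL_FIXED_RANGE|(255<<8))
        y,x=np.nonzero(m[1:-1,1:-1]); P=ray(cc,np.c_[x,y],z)[:,:2].astype(np.float32)
        r=cv2.minAreaRect((P*1000)); print(n,lo,len(x),np.array(r[0]).round(1),np.array(r[1]).round(1),round(r[2],1))
E
```

```text
t 29.05 p [ 0.504  -0.1617  0.2526] z [ 0.0019 -0.0042 -1.    ] yaw 83.37 w 0.48 q [ 0.15  0.21  0.04  1.88 -0.01  1.05  0.08]
33.16904067993164
expected centre [334.93613125 313.9577807 ] [[421. 232.]
 [208. 256.]
 [431. 414.]
 [243. 433.]]
wrist 8 5282 [ 492.8 -294.4] [172.9  60.3] 78.1
wrist 12 7555 [ 492.  -293.2] [176.5  68.2] 76.3
wrist 16 9169 [ 492.5 -293.6] [177.   75.1] 77.4
scene 8 4495 [ 508.8 -301.2] [153.1 170. ] 7.7
scene 12 4613 [ 509.2 -301.3] [154.3 171.4] 7.2
scene 16 4699 [ 508.9 -301.4] [155.6 172.1] 7.7
```

Emit:
{"fn": "jog_arm", "kwargs": {"deltas": [[0, -0.04, 0.01, 0, 0, 0, 0.2], [0, -0.04, 0.02, 0, 0, 0, 0.2], [0, -0.04, 0.02, 0, 0, 0, 0.2], [0, -0.04, 0, 0, 0, 0, 0.2], [0, -0.04, 0, 0, 0, 0, 0.2], [0, 0, 0, 0, 0, 0, 0.2], [0, 0, 0, 0, 0, 0, 0.2]]}}

```text
t: 29.85
eef_pos: [0.506, -0.3553, 0.301]
tool_rot: [0.0, 0.744, 0.668, -0.0]
contact_force: [0.2, 0.5, -1.1]
gripper_width: 0.483
grasp_force: 33.2
```

```bash
python3 - <<'E'
from h import *
import pickle
o=st(); c=cam('wrist'); pickle.dump(c,open('wc.pkl','wb')); print(c['eye'])
for w in((.5,-.29,.004),(.4,-.2,.045),(.6,-.2,.045),(.4,-.39,.045),(.6,-.39,.045)): print(w,proj(c,[w]).round())
im=cv2.GaussianBlur(c['img'],(3,3),0)
for pt in((.5,-.26),(.46,-.24),(.54,-.24)):
  k=proj(c,[[*pt,.004]])[0].astype(int)
  for lo in(10,16,24):
    m=np.zeros((482,642),np.uint8); cv2.floodFill(im.copy(),m,tuple(int(v) for v in k),0,(lo,)*3,(lo,)*3,4|cv2.FLOODFILL_MASK_ONLY|cv2.FLOODFILL_FIXED_RANGE|(255<<8))
    y,x=np.nonzero(m[1:-1,1:-1]); P=ray(c,np.c_[x,y],.004)[:,:2].astype(np.float32)
    r=cv2.minAreaRect((P*1000)); print(lo,len(x),(x.min(),x.max(),y.min(),y.max()),np.array(r[0]).round(1),np.array(r[1]).round(1),round(r[2],1))
    if lo==16: print(cv2.boxPoints(r).round(0).tolist())
E
```

```text
t 29.85 p [ 0.506  -0.3553  0.301 ] z [ 4.e-04 -9.e-04 -1.e+00] yaw 83.86 w 0.483 q [ 0.39  0.33  0.15  1.62 -0.05  1.2   0.45]
[ 0.51264617 -0.28643457  0.44673014]
(0.5, -0.29, 0.004) [[306. 123.]]
(0.4, -0.2, 0.045) [[180.  30.]]
(0.6, -0.2, 0.045) [[408.   3.]]
(0.4, -0.39, 0.045) [[217. 237.]]
(0.6, -0.39, 0.045) [[418. 216.]]
10 15611 (np.int64(252), np.int64(402), np.int64(22), np.int64(176)) [ 521.7 -279.2] [134.2 137.7] 7.3
16 19283 (np.int64(237), np.int64(405), np.int64(22), np.int64(193)) [ 515.6 -288.7] [148.7 155.2] 7.4
[[432.0, -221.0], [452.0, -375.0], [599.0, -356.0], [579.0, -202.0]]
24 24814 (np.int64(216), np.int64(409), np.int64(21), np.int64(214)) [ 506.3 -301. ] [170.8 178.1] 7.3
10 12809 (np.int64(225), np.int64(409), np.int64(47), np.int64(207)) [ 511.  -300.5] [156.6 180.3] 9.6
16 21417 (np.int64(205), np.int64(409), np.int64(35), np.int64(215)) [ 501.3 -302.2] [180.4 178.2] 7.5
[[400.0, -226.0], [424.0, -402.0], [602.0, -379.0], [579.0, -202.0]]
24 28477 (np.int64(198), np.int64(409), np.int64(21), np.int64(218)) [ 500.1 -302.1] [183.4 179. ] 7.4
10 11735 (np.int64(265), np.int64(400), np.int64(22), np.int64(162)) [ 527.9 -270.7] [119.8 122.2] 7.3
16 15185 (np.int64(253), np.int64(402), np.int64(22), np.int64(176)) [ 522.8 -279.1] [132.  137.6] 7.6
[[448.0, -220.0], [466.0, -356.0], [597.0, -339.0], [579.0, -202.0]]
24 19893 (np.int64(234), np.int64(405), np.int64(21), np.int64(193)) [ 514.2 -289.3] [151.8 156.6] 7.6
```

Crate centre (0.497, −0.303), yaw 7.4° (floor corner, scene and sizes agree). Place B in the (+x, −y) slot.

Emit:
{"fn": "jog_arm", "kwargs": {"deltas": [[0.01, 0.005, -0.03, 0, 0, 0, 0.2], [0.014, 0.007, -0.04, 0, 0, 0, 0.2], [0.014, 0.006, -0.04, 0, 0, 0, 0.2], [0, 0, -0.04, 0, 0, 0, 0.2], [0, 0, -0.04, 0, 0, 0, 0.2], [0, 0, -0.03, 0, 0, 0, 0.2], [0, 0, -0.02, 0, 0, 0, 0.2], [0, 0, -0.015, 0, 0, 0, 0.2], [0, 0, 0, 0, 0, 0, 0.2]]}}

```text
t: 30.8
eef_pos: [0.543, -0.3355, 0.0443]
tool_rot: [-0.001, 0.743, 0.669, -0.001]
contact_force: [-0.1, 0.3, -0.2]
gripper_width: 0.486
grasp_force: 33.2
```

Emit:
{"fn": "jog_arm", "kwargs": {"deltas": [[0, 0, -0.008, 0, 0, 0, 0.2], [0, 0, -0.005, 0, 0, 0, 0.2], [0, 0, -0.003, 0, 0, 0, 0.2], [0, 0, 0, 0, 0, 0, 0.2]]}}

```text
t: 31.2
eef_pos: [0.5452, -0.342, 0.033]
tool_rot: [0.005, 0.745, 0.667, -0.0]
contact_force: [-0.7, -3.5, 9.9]
gripper_width: 0.486
grasp_force: 33.4
```

Emit:
{"fn": "jog_arm", "kwargs": {"deltas": [[0, 0.002, 0.003, 0, 0, 0, 0.4], [0, 0, 0, 0, 0, 0, 0.6], [0, 0, 0, 0, 0, 0, 0.7], [0, 0, 0, 0, 0, 0, 0.72], [0, 0, 0, 0, 0, 0, 0.72], [0, 0, 0.02, 0, 0, 0, 0.72], [0, 0, 0.04, 0, 0, 0, 0.72], [0, 0, 0.045, 0, 0, 0, 0.72], [0, 0.01, 0.045, 0, 0, 0, 0.75], [-0.01, 0.04, 0.03, 0, 0, 0, 0.78]]}}

```text
t: 32.2
eef_pos: [0.5344, -0.2911, 0.2159]
tool_rot: [0.004, 0.746, 0.666, -0.0]
contact_force: [1.0, 0.3, -0.4]
gripper_width: 0.775
grasp_force: 0.0
```

```bash
cat > gr.py <<'E'
from h import *
import pickle
o=st(); s=cam('scene'); pickle.dump(s,open('s_now.pkl','wb'))
b=pickle.load(open('sg.pkl','rb'))
d=cv2.absdiff(s['img'],b['img']).max(2)
# where did things change on the grate/tray/jar and in the crate
def roi(n,P,z):
    q=proj(s,[[x,y,zz] for x,y in P for zz in z]); m=np.zeros(d.shape,np.uint8); cv2.fillConvexPoly(m,cv2.convexHull(q.astype(np.int32)),1)
    print(n,'changed frac',round(float((d[m>0]>30).mean()),3))
R_=lambda x,y,r:[(x+i*r,y+j*r) for i in(-1,1) for j in(-1,1)]
roi('A',R_(.550,.097,.02),(.0625,.1185)); roi('C',R_(.467,.098,.02),(.0625,.1185)); roi('D',R_(.458,.049,.018),(.0625,.1185)); roi('B',R_(.545,.024,.02),(.0625,.105))
roi('jar',R_(.692,.110,.02),(.03,.084)); roi('tray',[(.57,.28),(.42,.28),(.57,.15),(.42,.15)],(.105,))
for n,(x,y) in dict(S1=(.533,-.256),S2=(.45,-.267),S3=(.544,-.339),S4=(.461,-.35)).items(): roi(n,R_(x,y,.018),(.004,.05))
E
python3 gr.py
```

```text
t 32.2 p [ 0.5344 -0.2911  0.2159] z [ 0.0046 -0.0061 -1.    ] yaw 83.51 w 0.775 q [ 0.3   0.38  0.13  1.75 -0.05  1.02  0.33]
A changed frac 0.01
C changed frac 0.009
D changed frac 0.023
B changed frac 0.675
jar changed frac 0.0
tray changed frac 0.0
S1 changed frac 0.0
S2 changed frac 0.011
S3 changed frac 0.599
S4 changed frac 0.821
```

```bash
cat > blob.py <<'E'
from h import *
import pickle
b=pickle.load(open('sg.pkl','rb')); s=pickle.load(open('s_now.pkl','rb'))
d=(cv2.absdiff(s['img'],b['img']).max(2)>25).astype(np.uint8)
q=proj(s,[(.6,-.2,.045),(.62,-.38,.045),(.42,-.42,.01),(.39,-.2,.045)]).astype(np.int32); m=np.zeros(d.shape,np.uint8); cv2.fillConvexPoly(m,cv2.convexHull(q),1)
m=cv2.morphologyEx(d*m,cv2.MORPH_OPEN,np.ones((3,3)))
n,l,S,ce=cv2.connectedComponentsWithStats(m)
for i in range(1,n):
    if S[i,4]>40: print(S[i],ce[i].round(1),ray(s,[ce[i]],.025)[0].round(3), s['img'][l==i].mean(0).round(), b['img'][l==i].mean(0).round())
for w in((.544,-.339,.025),(.461,-.35,.025)): print(w,proj(s,[w]).round())
print(proj(s,[(.534,-.291,.216)]).round())
E
python3 blob.py
```

```text
[ 411  358   75   66 1919] [448.7 392.2] [ 0.472 -0.337  0.025] [124. 116. 112.] [189. 177. 170.]
[469 365  15  15 117] [475.7 371.7] [ 0.554 -0.349  0.025] [215. 212. 202.] [188. 176. 169.]
(0.544, -0.339, 0.025) [[469. 372.]]
(0.461, -0.35, 0.025) [[451. 399.]]
[[463. 299.]]
```

B is in its slot (bright blob at (0.554,−0.349); the darker patch is the arm's shadow). Next D.

Emit:
{"fn": "jog_arm", "kwargs": {"deltas": [[-0.008, 0.03, 0, 0, 0, 0, 0.75], [-0.009, 0.04, 0, -0.005, 0.005, 0, 0.75], [-0.009, 0.04, 0, 0, 0, 0, 0.75], [-0.009, 0.04, 0, 0, 0, 0, 0.75], [-0.009, 0.04, 0, 0, 0, 0, 0.75], [-0.009, 0.04, 0, 0, 0, 0, 0.75], [-0.009, 0.04, 0, 0, 0, 0.04, 0.75], [-0.007, 0.04, 0, 0, 0, 0.04, 0.75], [-0.006, 0.03, 0, 0, 0, 0, 0.75], [0, 0, 0, 0, 0, 0, 0.75]]}}

```text
t: 33.25
eef_pos: [0.4574, 0.0577, 0.2122]
tool_rot: [0.0, 0.714, 0.7, -0.004]
contact_force: [0.7, -0.2, -0.8]
gripper_width: 0.745
grasp_force: 0.0
```

```bash
python3 - <<'E'
from h import *
st()
E
```

```text
t 33.25 p [0.4574 0.0577 0.2122] z [-0.0048 -0.0056 -1.    ] yaw 88.86 w 0.745 q [-0.18  0.15 -0.09  2.06  0.02  0.94 -0.3 ]
```

Emit:
{"fn": "jog_arm", "kwargs": {"deltas": [[0.0015, -0.005, -0.02, 0.0056, -0.0048, 0, 0.75], [0, -0.004, -0.025, 0, 0, 0, 0.75], [0, 0, -0.03, 0, 0, 0, 0.75], [0, 0, -0.03, 0, 0, 0, 0.75], [0, 0, -0.02, 0, 0, 0, 0.75], [0, 0, 0, 0, 0, 0, 0.75]]}}

```text
t: 33.85
eef_pos: [0.4578, 0.043, 0.0849]
tool_rot: [-0.001, 0.717, 0.697, -0.003]
contact_force: [0.0, -0.8, 1.0]
gripper_width: 0.754
grasp_force: 0.0
```

Emit:
{"fn": "jog_arm", "kwargs": {"deltas": [[0, 0, -0.001, 0, 0, 0, 0.2], [0, 0, 0, 0, 0, 0, 0.2], [0, 0, 0, 0, 0, 0, 0.2], [0, 0, 0, 0, 0, 0, 0.2], [0, 0, 0, 0, 0, 0, 0.2], [0, 0, 0, 0, 0, 0, 0.2]]}}

```text
t: 34.45
eef_pos: [0.4606, 0.0441, 0.087]
tool_rot: [0.001, 0.717, 0.697, 0.0]
contact_force: [0.5, -0.2, 4.4]
gripper_width: 0.515
grasp_force: 36.6
```

Emit:
{"fn": "jog_arm", "kwargs": {"deltas": [[0, 0, 0.01, 0, 0, 0, 0.2], [0, 0, 0.02, 0, 0, 0, 0.2], [0, 0, 0.03, 0, 0, 0, 0.2], [0, 0, 0.03, 0, 0, 0, 0.2], [0, -0.02, 0.02, 0, 0, 0, 0.2], [0, -0.04, 0, 0, 0, 0, 0.2], [0, -0.04, 0, 0, 0, 0, 0.2], [0, -0.04, 0, 0, 0, 0, 0.2], [0, -0.04, 0, 0, 0, 0, 0.2], [0, -0.04, 0, 0, 0, 0, 0.2]]}}

```text
t: 35.45
eef_pos: [0.4595, -0.1773, 0.197]
tool_rot: [0.001, 0.717, 0.697, -0.0]
contact_force: [1.6, 0.4, 0.2]
gripper_width: 0.515
grasp_force: 36.2
```

Emit:
{"fn": "jog_arm", "kwargs": {"deltas": [[0, -0.04, 0, 0, 0, 0, 0.2], [0, -0.04, 0, 0, 0, 0, 0.2], [0, -0.04, 0, 0, 0, 0, 0.2], [0, -0.04, 0, 0, 0, 0, 0.2], [0, -0.01, 0, 0, 0, 0, 0.2], [0, 0, 0, 0, 0, 0, 0.2], [0, 0, 0, 0, 0, 0, 0.2]]}}

```text
t: 36.15
eef_pos: [0.4601, -0.3444, 0.1963]
tool_rot: [0.0, 0.716, 0.698, 0.0]
contact_force: [0.8, 1.0, -0.2]
gripper_width: 0.517
grasp_force: 36.2
```

```bash
python3 - <<'E'
from h import *
print(st()['grasp_force'])
E
```

```text
t 36.15 p [ 0.4601 -0.3444  0.1963] z [ 2.e-04 -2.e-04 -1.e+00] yaw 88.48 w 0.517 q [ 0.4   0.35  0.17  1.84 -0.07  0.96  0.57]
36.17381572723389
```

Emit:
{"fn": "jog_arm", "kwargs": {"deltas": [[-0.003, -0.008, -0.03, 0, 0, 0, 0.2], [0, 0, -0.04, 0, 0, 0, 0.2], [0, 0, -0.04, 0, 0, 0, 0.2], [0, 0, -0.03, 0, 0, 0, 0.2], [0, 0, -0.015, 0, 0, 0, 0.2], [0, 0, -0.007, 0, 0, 0, 0.2], [0, 0, 0, 0, 0, 0, 0.2]]}}

```text
t: 36.85
eef_pos: [0.4574, -0.3532, 0.0345]
tool_rot: [0.001, 0.716, 0.698, -0.0]
contact_force: [0.1, 0.9, 0.2]
gripper_width: 0.518
grasp_force: 36.2
```

Emit:
{"fn": "jog_arm", "kwargs": {"deltas": [[0, 0, -0.002, 0, 0, 0, 0.2], [0, 0, -0.002, 0, 0, 0, 0.2], [0, 0, 0, 0, 0, 0, 0.2]]}}

```text
t: 37.15
eef_pos: [0.4574, -0.3543, 0.0312]
tool_rot: [0.001, 0.717, 0.697, -0.0]
contact_force: [0.5, 0.1, -0.4]
gripper_width: 0.518
grasp_force: 36.2
```

Emit:
{"fn": "jog_arm", "kwargs": {"deltas": [[0, 0, -0.002, 0, 0, 0, 0.2], [0, 0, -0.002, 0, 0, 0, 0.2], [0, 0, 0, 0, 0, 0, 0.2]]}}

```text
t: 37.45
eef_pos: [0.4577, -0.354, 0.0286]
tool_rot: [0.001, 0.717, 0.697, 0.0]
contact_force: [-4.2, 4.1, 18.8]
gripper_width: 0.518
grasp_force: 38.2
```

Emit:
{"fn": "jog_arm", "kwargs": {"deltas": [[0, 0, 0.001, 0, 0, 0, 0.4], [0, 0, 0, 0, 0, 0, 0.6], [0, 0, 0, 0, 0, 0, 0.7], [0, 0, 0, 0, 0, 0, 0.7], [0, 0, 0, 0, 0, 0, 0.7], [0, 0, 0.02, 0, 0, 0, 0.7], [0, 0, 0.04, 0, 0, 0, 0.7], [0, 0, 0.045, 0, 0, 0, 0.7], [0, 0, 0.045, 0, 0, 0, 0.78], [0.001, 0.03, 0.03, 0, 0, 0, 0.78]]}}

```text
t: 38.45
eef_pos: [0.4578, -0.3282, 0.2108]
tool_rot: [0.003, 0.719, 0.695, -0.001]
contact_force: [0.8, 0.9, 0.0]
gripper_width: 0.779
grasp_force: 0.0
```

```bash
python3 gr.py; python3 blob.py
```

```text
t 38.45 p [ 0.4578 -0.3282  0.2108] z [ 0.0036 -0.0058 -1.    ] yaw 88.07 w 0.779 q [ 0.36  0.31  0.18  1.86 -0.06  0.97  0.53]
A changed frac 0.01
C changed frac 0.624
D changed frac 0.642
B changed frac 0.679
jar changed frac 0.0
tray changed frac 0.0
S1 changed frac 0.009
S2 changed frac 0.0
S3 changed frac 0.531
S4 changed frac 0.672
[433 317  22  27 316] [442.7 329. ] [ 0.602 -0.231  0.025] [56. 52. 50.] [144. 134. 126.]
[463 355  10   8  47] [467.4 358.3] [ 0.572 -0.317  0.025] [205. 195. 179.] [162. 152. 147.]
[469 364  14  16 124] [475.5 371.3] [ 0.555 -0.348  0.025] [216. 212. 203.] [188. 176. 170.]
[452 367  34  29 467] [467.1 381.8] [ 0.52  -0.35   0.025] [131. 122. 115.] [189. 177. 171.]
[433 383  27  37 580] [447.4 402.1] [ 0.451 -0.349  0.025] [150. 143. 132.] [189. 178. 171.]
(0.544, -0.339, 0.025) [[469. 372.]]
(0.461, -0.35, 0.025) [[451. 399.]]
[[463. 299.]]
```

Emit:
{"fn": "jog_arm", "kwargs": {"deltas": [[0.001, 0.04, 0, 0, 0, 0, 0.78], [0.001, 0.04, 0, 0, 0, 0, 0.78], [0.001, 0.04, 0, 0, 0, 0, 0.78], [0.001, 0.04, 0, 0, 0, 0, 0.78], [0.001, 0.04, 0, 0, 0, 0, 0.78], [0.001, 0.04, 0, 0, 0, 0, 0.78], [0.001, 0.04, 0, 0, 0, 0, 0.78], [0.001, 0.04, 0, 0, 0, 0, 0.78], [0.001, 0.04, 0, 0, 0, 0, 0.78], [0, 0.04, 0, 0, 0, 0, 0.78]]}}

```text
t: 39.5
eef_pos: [0.4665, 0.0776, 0.2071]
tool_rot: [0.001, 0.717, 0.697, -0.001]
contact_force: [0.3, -0.2, 0.6]
gripper_width: 0.783
grasp_force: 0.0
```

Emit:
{"fn": "jog_arm", "kwargs": {"deltas": [[0, 0.02, 0, 0, 0, 0, 0.78], [0, 0, 0, 0, 0, 0, 0.78], [0, 0, 0, 0, 0, 0, 0.78]]}}

```text
t: 39.8
eef_pos: [0.4666, 0.0958, 0.2069]
tool_rot: [0.001, 0.717, 0.698, -0.001]
contact_force: [0.2, -0.1, -1.0]
gripper_width: 0.78
grasp_force: 0.0
```

C's region changed; check whether C moved or D merely no longer covers it.

```bash
python3 - <<'E'
from h import *
import pickle
b=pickle.load(open('sg.pkl','rb')); s=pickle.load(open('s_now.pkl','rb'))
print(proj(s,[(.4678,.0982,.1185),(.459,.05,.1185),(.5503,.097,.1185)]).round())
for n,i in(('before',b),('now',s)):
    g=cv2.cvtColor(i['img'],cv2.COLOR_RGB2GRAY)[225:290:3,275:345:3]; print(n); print('\n'.join(' '.join('%3d'%v for v in r) for r in g))
E
```

```text
[[297. 256.]
 [309. 268.]
 [323. 240.]]
before
142 142 141 141 142 141 141 142 142 134 104  82  75  75  73 103 193 193 191 194 193 192 193 191
143 144 143 141 141 142 142 142 144 143 141 123  96  82  75  80 168 188 189 192 191 193 192 192
146 144 145 144 140 141 142 143 142 145 143 143 142 116  86  74  75 128 181 190 188 191 191 167
143 142 145 142 141 140 143 143 143 143 142 141 144 146 148 140 136 110 115 158 189 192 190 155
141 140 142 141 145 142 142 143 142 143 141 143 144 172 196 199 197 197 181 106 125 174 181 141
143 142 143 142 141 141 141 142 142 142 147 145 144 194 197 196 197 199 201 175  86  93 129 126
144 145 145 143 142 143 146 143 145 146 138 115 112 192 199 198 200 198 199 177  89  86  85  98
144 145 146 146 144 144 144 146 146 131 106  84  86 134 189 198 199 193 175 100  99  89  86  88
145 145 143 143 142 147 162 171 156 113  83  81  83  94 106 126 126 117  96 109 110  87  89  87
146 145 141 144 152 193 203 201 199 194 150  82  83  89  96  98 101  99  97  92  93 112 102  88
144 145 145 144 179 200 202 198 199 201 199 123  83  87  99 106 109 102  94 118 177 171 146 1
[... 2474 characters left out ...]
 192 161 164 154 185 166 121
 80  85  89  86  87  85  89  98 132 127 184 173 159 167 144 131 116 143 170 153 196 197 196 188
 83  90  88  86  86  85  86 111 118 186 211 216 210 188 139 119 121 135 127 169 195 198 199 162
 80  83  97 110  86  93 113 131 148 195 213 216 213 208 198 172 178 140 141 166 148 184 167 165
 79  84  86 107 128 121 135 120 145 178 199 206 205 214 215 217 215 149 153 200 175 118 158 153
123  86  89 106 117 144 126 156 135 153 173 186 193 202 212 209 186 105 192 184 147 165 143 133
119 148 122 130 130 130 148 140 135 133 136 155 165 186 192 193 109 152 183 171 167 159 198 182
 93  99 147 147 141 186 196 175 117 119 129 119 148 163 172 131  98 117 157 162 175 202 198 201
```

C has toppled beside D's old spot. Move off to measure it with the wrist camera.

Emit:
{"fn": "jog_arm", "kwargs": {"deltas": [[0.005, -0.03, 0.03, 0, 0, 0, 0.78], [0.005, -0.04, 0.03, 0, 0, 0, 0.78], [0.005, -0.04, 0.02, 0, 0, 0, 0.78], [0.005, -0.03, 0, 0, 0, 0, 0.78], [0, 0, 0, 0, 0, 0, 0.78], [0, 0, 0, 0, 0, 0, 0.78]]}}

```text
t: 40.4
eef_pos: [0.4863, -0.0456, 0.2869]
tool_rot: [0.0, 0.718, 0.696, -0.001]
contact_force: [-0.1, 0.1, -0.4]
gripper_width: 0.78
grasp_force: 0.0
```

```bash
python3 - <<'E'
from h import *
import pickle
st(); c=cam('wrist'); pickle.dump(c,open('wC.pkl','wb')); print(c['eye'])
# rectify to top view at z=.085: x .40-.60 (cols), y .13..-.03 ; 4mm cells ascii
xs=np.arange(.405,.53,.004); ys=np.arange(.125,-.012,-.004)
P=np.array([[x,y,.085] for y in ys for x in xs]); q=proj(c,P).astype(np.float32).reshape(len(ys),len(xs),2)
im=cv2.remap(c['img'],q[:,:,0],q[:,:,1],cv2.INTER_AREA); hsv=cv2.cvtColor(im,cv2.COLOR_RGB2HSV); g=hsv[:,:,2]
print('x',xs[0].round(3),'..',xs[-1].round(3))
for y,r in zip(ys,g): print('%.3f '%y+' '.join('%3d'%v for v in r))
print(proj(c,[(.46,.06,.085),(.46,.1,.085)]).round())
E
```

```text
t 40.4 p [ 0.4863 -0.0456  0.2869] z [-4.0e-04 -1.5e-03 -1.0e+00] yaw 88.19 w 0.78 q [-0.05  0.11  0.02  1.92 -0.    1.11 -0.07]
[0.48802803 0.02373131 0.43258392]
x 0.405 .. 0.529
0.125   0   0   0   0   0   0   0   0   0   0   0   0   0   0   0   0   0   0   0   0   0   0   0   0   0   0   0   0   0   0   0   0
0.121   0   0   0   0   0   0   0   0   0   0   0   0   0   0   0   0   0   0   0   0   0   0   0   0   0   0   0   0   0   0   0   0
0.117   0   0   0   0   0   0   0   0   0   0   0   0   0   0   0   0   0   0   0   0   0   0   0   0   0   0   0   0   0   0   0   0
0.113   0   0   0   0   0   0   0   0   0   0   0   0   0   0   0   0   0   0   0   0   0   0   0   0   0   0   0   0   0   0   0   0
0.109  72  78 125  49 100 127 131 125 130 144 125 126 131 126 127 118  95  71  48  27   0   0   0   0   0   0   0   0   0   0   0   0
0.105  73  73 126 126 127 129 130 126 135 153 119 125 131 127 130 127 129 122 129 141 128 127 127 128 124 127 121 129 125  84 117 198
0.101  74  69 124 126 126 129 129 127 132 143 127 124 131 127 128 196 182 164 140 131 181 185 175 216 214 212 174 1
[... 3100 characters left out ...]

0.005  76 119 103 104 108  87 123 115 123 122 116 118 125 208 209 206 209 207 208 132 142 137 208 207 207 211 209 118 140 209 134 140
0.001  75  72  73 167 202 201 210 207 206 207 104 125 207 207 209 208 208 208 206 138 139 134 207 207 207 209 208 205 142 207 163 146
-0.003  73  74  73 130 203 198 208 206 207 207 118 131 210 207 208 207 209 210 206 121 197 140 208 209 208 208 208 206 144 209 197 153
-0.007  77  74  73 118 200 197 208 202 208 205 107 137 207 206 207 208 209 208 206 120 187 146 208 206 207 206 207 206 147 206 199 157
-0.011  72  71  73  93 199 194 206 204 205 206 120 144 207 206 207 208 207 208 207 120 197 156 209 211 207 207 207 205 119 209 201 160
[[281.  70.]
 [278.  14.]]
```

C lies with its base at (0.450,0.068) and lid at (0.465,0.017), axis az 103°. Approach it with yaw 103°.

Emit:
{"fn": "jog_arm", "kwargs": {"deltas": [[-0.007, 0.02, -0.02, 0, 0, 0.065, 0.75], [-0.007, 0.025, -0.03, 0, 0, 0.065, 0.75], [-0.007, 0.025, -0.03, 0, 0, 0.065, 0.75], [-0.007, 0.0195, -0.03, 0, 0, 0.063, 0.75], [0, 0, 0, 0, 0, 0, 0.75], [0, 0, 0, 0, 0, 0, 0.75]]}}

```text
t: 41.05
eef_pos: [0.4583, 0.0463, 0.1769]
tool_rot: [0.0, 0.621, 0.784, -0.001]
contact_force: [0.4, -1.4, 1.1]
gripper_width: 0.748
grasp_force: 0.0
```

```bash
python3 - <<'E'
from h import *
st()
E
```

```text
t 41.05 p [0.4583 0.0463 0.1769] z [-8.0e-04 -1.7e-03 -1.0e+00] yaw 103.28 w 0.748 q [-0.15  0.19 -0.09  2.1   0.03  0.85 -0.03]
```

Emit:
{"fn": "jog_arm", "kwargs": {"deltas": [[0, -0.002, -0.03, 0, 0, 0, 0.75], [0, 0, -0.03, 0, 0, 0, 0.75], [0, 0, -0.025, 0, 0, 0, 0.75], [0, 0, -0.01, 0, 0, 0, 0.75], [0, 0, 0, 0, 0, 0, 0.75]]}}

```text
t: 41.55
eef_pos: [0.4591, 0.0431, 0.0821]
tool_rot: [0.001, 0.622, 0.783, -0.001]
contact_force: [-1.1, -0.9, -0.4]
gripper_width: 0.75
grasp_force: 0.0
```

Emit:
{"fn": "jog_arm", "kwargs": {"deltas": [[0, 0, 0, 0, 0, 0, 0.2], [0, 0, 0, 0, 0, 0, 0.2], [0, 0, 0, 0, 0, 0, 0.2], [0, 0, 0, 0, 0, 0, 0.2], [0, 0, 0, 0, 0, 0, 0.2], [0, 0, 0, 0, 0, 0, 0.2]]}}

```text
t: 42.15
eef_pos: [0.4601, 0.0437, 0.0841]
tool_rot: [0.002, 0.621, 0.783, 0.001]
contact_force: [-2.3, -0.9, 5.1]
gripper_width: 0.485
grasp_force: 34.6
```

Emit:
{"fn": "jog_arm", "kwargs": {"deltas": [[0, 0, 0.01, 0, 0, 0, 0.2], [0, 0, 0.02, 0, 0, 0, 0.2], [0, 0, 0.03, 0, 0, 0, 0.2], [0, 0, 0.03, 0, 0, 0, 0.2], [0, -0.026, 0.02, 0, 0, 0, 0.2], [-0.002, -0.04, 0, 0, 0, 0, 0.2], [-0.002, -0.04, 0, 0, 0, 0, 0.2], [-0.002, -0.04, 0, 0, 0, 0, 0.2], [-0.002, -0.04, 0, 0, 0, 0, 0.2], [-0.002, -0.04, 0, 0, 0, 0, 0.2]]}}

```text
t: 43.15
eef_pos: [0.4491, -0.1839, 0.1941]
tool_rot: [0.002, 0.621, 0.784, 0.0]
contact_force: [0.3, 0.1, -0.5]
gripper_width: 0.484
grasp_force: 35.0
```

Emit:
{"fn": "jog_arm", "kwargs": {"deltas": [[0, -0.04, 0, 0, 0, 0, 0.2], [0, -0.04, 0, 0, 0, 0, 0.2], [0, 0, 0, 0, 0, 0, 0.2], [0, 0, 0, 0, 0, 0, 0.2]]}}

```text
t: 43.55
eef_pos: [0.449, -0.263, 0.1934]
tool_rot: [0.001, 0.622, 0.783, 0.0]
contact_force: [-0.6, 0.6, -0.4]
gripper_width: 0.484
grasp_force: 35.0
```

```bash
python3 - <<'E'
from h import *
print(st()['grasp_force'])
E
```

```text
t 43.55 p [ 0.449  -0.263   0.1934] z [ 0.0023 -0.0015 -1.    ] yaw 103.07 w 0.484 q [ 0.3   0.26  0.13  1.97 -0.04  0.91  0.68]
34.99438405036926
```

Emit:
{"fn": "jog_arm", "kwargs": {"deltas": [[0, 0, -0.03, 0, 0, 0, 0.2], [0, 0, -0.04, 0, 0, 0, 0.2], [0, 0, -0.04, 0, 0, 0, 0.2], [0, 0, -0.03, 0, 0, 0, 0.2], [0, 0, -0.015, 0, 0, 0, 0.2], [0, 0, -0.003, 0, 0, 0, 0.2], [0, 0, 0, 0, 0, 0, 0.2]]}}

```text
t: 44.25
eef_pos: [0.4482, -0.2584, 0.0346]
tool_rot: [-0.002, 0.62, 0.785, 0.0]
contact_force: [-4.8, 5.4, 10.4]
gripper_width: 0.486
grasp_force: 37.1
```

Emit:
{"fn": "jog_arm", "kwargs": {"deltas": [[0, 0, -0.002, 0, 0, 0, 0.2], [0, 0, -0.002, 0, 0, 0, 0.2], [0, 0, 0, 0, 0, 0, 0.2]]}}

```text
t: 44.55
eef_pos: [0.4492, -0.2581, 0.0321]
tool_rot: [-0.001, 0.62, 0.785, 0.001]
contact_force: [-6.5, 8.6, 21.1]
gripper_width: 0.483
grasp_force: 42.2
```

Emit:
{"fn": "jog_arm", "kwargs": {"deltas": [[0, 0, 0.002, 0, 0, 0, 0.4], [0, 0, 0, 0, 0, 0, 0.6], [0, 0, 0, 0, 0, 0, 0.7], [0, 0, 0, 0, 0, 0, 0.72], [0, 0, 0, 0, 0, 0, 0.72], [0, 0, 0.02, 0, 0, 0, 0.72], [0, 0, 0.04, 0, 0, 0, 0.72], [0, 0, 0.045, 0, 0, 0, 0.75], [0, 0.01, 0.045, 0, 0, 0, 0.78], [0.01, 0.04, 0.03, 0, 0, -0.03, 0.78]]}}

```text
t: 45.55
eef_pos: [0.4584, -0.217, 0.2149]
tool_rot: [0.003, 0.636, 0.772, -0.0]
contact_force: [0.7, 0.4, -0.2]
gripper_width: 0.78
grasp_force: 0.0
```

Emit:
{"fn": "jog_arm", "kwargs": {"deltas": [[0.012, 0.035, 0, 0, 0, -0.03, 0.78], [0.012, 0.035, 0, 0, 0, -0.03, 0.78], [0.012, 0.035, 0, 0, 0, -0.03, 0.78], [0.012, 0.035, 0, 0, 0, -0.03, 0.78], [0.012, 0.035, 0.01, 0, 0, -0.02, 0.78], [0.012, 0.015, 0.01, 0, 0, 0, 0.78], [0.01, 0, 0, 0, 0, 0, 0.78], [0, 0, 0, 0, 0, 0, 0.78]]}}

```text
t: 46.35
eef_pos: [0.5416, -0.0238, 0.2313]
tool_rot: [0.001, 0.685, 0.728, -0.0]
contact_force: [-0.3, -0.5, -0.0]
gripper_width: 0.78
grasp_force: 0.0
```

```bash
python3 gr.py; python3 - <<'E'
from h import *
import pickle
c=cam('wrist'); pickle.dump(c,open('wA.pkl','wb')); print(proj(c,[(.5503,.097,.1185),(.692,.111,.084)]).round())
g=cv2.GaussianBlur(cv2.cvtColor(c['img'],cv2.COLOR_RGB2GRAY),(3,3),0)
H=cv2.HoughCircles(g,cv2.HOUGH_GRADIENT,1,20,param1=100,param2=22,minRadius=25,maxRadius=50)
print([(h.round(1).tolist(),ray(c,[h[:2]],.1185)[0,:2].round(4).tolist()) for h in H[0][:10]])
E
```

```text
t 46.35 p [ 0.5416 -0.0238  0.2313] z [ 9.0e-04 -2.1e-03 -1.0e+00] yaw 93.46 w 0.78 q [-0.09  0.25  0.02  1.87 -0.    1.01 -0.01]
A changed frac 0.011
C changed frac 0.621
D changed frac 0.637
B changed frac 0.659
jar changed frac 0.161
tray changed frac 0.0
S1 changed frac 0.0
S2 changed frac 0.493
S3 changed frac 0.464
S4 changed frac 0.561
[[350.  22.]
 [570.  24.]]
[([348.5, 23.5, 44.900001525878906], [0.5498, 0.0963]), ([275.5, 71.5, 33.79999923706055], [0.5096, 0.0687]), ([337.5, 131.5, 33.79999923706055], [0.5478, 0.0372]), ([219.5, 130.5, 33.79999923706055], [0.4771, 0.0336]), ([270.5, 131.5, 33.79999923706055], [0.5077, 0.0348]), ([507.5, 50.5, 48.29999923706055], [0.6414, 0.0875]), ([206.5, 72.5, 44.900001525878906], [0.4698, 0.0658]), ([234.5, 65.5, 49.400001525878906], [0.486, 0.0705]), ([321.5, 283.5, 47.099998474121094], [0.5441, -0.0611]), ([529.5, 39.5, 41.400001525878906], [0.6528, 0.094])]
```

A is where expected, (0.550,0.0965). Approach.

Emit:
{"fn": "jog_arm", "kwargs": {"deltas": [[0.002, 0.03, 0, 0, 0, 0, 0.8], [0.003, 0.04, -0.01, 0, 0, 0, 0.8], [0.003, 0.04, -0.01, 0, 0, 0, 0.8], [0.0005, 0.0105, -0.01, 0, 0, 0, 0.8], [0, 0, -0.02, 0, 0, 0, 0.8], [0, 0, 0, 0, 0, 0, 0.8]]}}

```text
t: 47.05
eef_pos: [0.5469, 0.0954, 0.1788]
tool_rot: [-0.001, 0.686, 0.728, -0.003]
contact_force: [-0.9, -0.2, -0.5]
gripper_width: 0.804
grasp_force: 0.0
```

Emit:
{"fn": "jog_arm", "kwargs": {"deltas": [[0, 0, -0.03, 0, 0, 0, 0.8], [0, 0, -0.03, 0, 0, 0, 0.8], [0, 0, -0.02, 0, 0, 0, 0.8], [0, 0, -0.008, 0, 0, 0, 0.8], [0, 0, 0, 0, 0, 0, 0.8]]}}

```text
t: 47.55
eef_pos: [0.5488, 0.0959, 0.0932]
tool_rot: [0.0, 0.686, 0.728, -0.001]
contact_force: [-1.0, -0.7, -0.2]
gripper_width: 0.804
grasp_force: 0.0
```

Emit:
{"fn": "jog_arm", "kwargs": {"deltas": [[0, 0, 0, 0, 0, 0, 0.2], [0, 0, 0, 0, 0, 0, 0.2], [0, 0, 0, 0, 0, 0, 0.2], [0, 0, 0, 0, 0, 0, 0.2], [0, 0, 0, 0, 0, 0, 0.2], [0, 0, 0, 0, 0, 0, 0.2]]}}

```text
t: 48.15
eef_pos: [0.5503, 0.0974, 0.0952]
tool_rot: [0.002, 0.686, 0.728, 0.001]
contact_force: [-0.8, -1.8, 7.2]
gripper_width: 0.59
grasp_force: 36.3
```

Emit:
{"fn": "jog_arm", "kwargs": {"deltas": [[0, 0, 0.01, 0, 0, 0, 0.2], [0, 0, 0.02, 0, 0, 0, 0.2], [0, 0, 0.03, 0, 0, 0, 0.2], [0, 0, 0.04, 0, 0, 0, 0.2], [-0.002, -0.033, 0.01, 0, 0, 0, 0.2], [-0.002, -0.04, 0, 0, 0, 0, 0.2], [-0.002, -0.04, 0, 0, 0, 0, 0.2], [-0.002, -0.04, 0, 0, 0, 0, 0.2], [-0.002, -0.04, 0, 0, 0, 0, 0.2], [-0.002, -0.04, 0, 0, 0, 0, 0.2]]}}

```text
t: 49.15
eef_pos: [0.537, -0.1369, 0.2046]
tool_rot: [0.001, 0.685, 0.728, 0.0]
contact_force: [0.3, 0.4, 0.5]
gripper_width: 0.59
grasp_force: 36.5
```

Emit:
{"fn": "jog_arm", "kwargs": {"deltas": [[-0.002, -0.04, 0, 0, 0, 0, 0.2], [0, -0.04, 0, 0, 0, 0, 0.2], [0, -0.04, 0, 0, 0, 0, 0.2], [0, 0, 0, 0, 0, 0, 0.2], [0, 0, 0, 0, 0, 0, 0.2]]}}

```text
t: 49.65
eef_pos: [0.5349, -0.2565, 0.2041]
tool_rot: [0.001, 0.686, 0.727, -0.0]
contact_force: [-0.8, 1.1, -0.6]
gripper_width: 0.584
grasp_force: 36.5
```

```bash
python3 - <<'E'
from h import *
print(st()['grasp_force'])
E
```

```text
t 49.65 p [ 0.5349 -0.2565  0.2041] z [ 9.0e-04 -1.4e-03 -1.0e+00] yaw 93.33 w 0.584 q [ 0.25  0.37  0.12  1.79 -0.05  0.99  0.44]
36.46459758281708
```

Expected floor contact at TCP ≈ 0.037.

Emit:
{"fn": "jog_arm", "kwargs": {"deltas": [[0, 0, -0.03, 0, 0, 0, 0.2], [0, 0, -0.04, 0, 0, 0, 0.2], [0, 0, -0.04, 0, 0, 0, 0.2], [0, 0, -0.03, 0, 0, 0, 0.2], [0, 0, -0.015, 0, 0, 0, 0.2], [0, 0, -0.008, 0, 0, 0, 0.2], [0, 0, 0, 0, 0, 0, 0.2]]}}

```text
t: 50.35
eef_pos: [0.5356, -0.2548, 0.0407]
tool_rot: [0.0, 0.685, 0.728, -0.0]
contact_force: [0.3, 0.2, 0.5]
gripper_width: 0.587
grasp_force: 36.5
```

Emit:
{"fn": "jog_arm", "kwargs": {"deltas": [[0, 0, -0.002, 0, 0, 0, 0.2], [0, 0, -0.002, 0, 0, 0, 0.2], [0, 0, 0, 0, 0, 0, 0.2]]}}

```text
t: 50.65
eef_pos: [0.5358, -0.2558, 0.0375]
tool_rot: [0.001, 0.685, 0.728, -0.0]
contact_force: [0.2, -0.3, 0.4]
gripper_width: 0.586
grasp_force: 36.5
```

Emit:
{"fn": "jog_arm", "kwargs": {"deltas": [[0, 0, -0.002, 0, 0, 0, 0.2], [0, 0, 0, 0, 0, 0, 0.45], [0, 0, 0, 0, 0, 0, 0.7], [0, 0, 0, 0, 0, 0, 0.75], [0, 0, 0, 0, 0, 0, 0.75], [0, 0, 0.02, 0, 0, 0, 0.75], [0, 0, 0.04, 0, 0, 0, 0.75], [0, 0, 0.045, 0, 0, 0, 0.75], [0, 0, 0.045, 0, 0, 0, 0.78], [0, 0.03, 0.03, 0, 0, 0, 0.78]]}}

```text
t: 51.65
eef_pos: [0.5354, -0.2302, 0.2181]
tool_rot: [0.003, 0.688, 0.726, -0.0]
contact_force: [0.6, 0.5, 0.5]
gripper_width: 0.781
grasp_force: 0.0
```

Emit:
{"fn": "jog_arm", "kwargs": {"deltas": [[0, -0.03, 0.03, 0, 0, 0, 0.78], [0, -0.04, 0.03, 0, 0, 0, 0.78], [-0.01, -0.04, 0.02, 0, 0, 0, 0.78], [-0.01, -0.03, 0, 0, 0, 0, 0.78], [-0.01, -0.01, 0, 0, 0, 0, 0.78], [0, 0, 0, 0, 0, 0, 0.78], [0, 0, 0, 0, 0, 0, 0.78]]}}

```text
t: 52.35
eef_pos: [0.5056, -0.3739, 0.294]
tool_rot: [-0.0, 0.685, 0.729, 0.0]
contact_force: [1.2, 0.8, 0.3]
gripper_width: 0.783
grasp_force: 0.0
```

```bash
python3 gr.py; python3 - <<'E'
from h import *
import pickle
st(); c=cam('wrist'); pickle.dump(c,open('wF.pkl','wb')); print(c['eye'])
b=pickle.load(open('wc.pkl','rb'))
# jar: compare scene patch now with sg
s=pickle.load(open('s_now.pkl','rb')); g0=pickle.load(open('sg.pkl','rb'))
for n,i in(('before',g0),('now',s)):
    k=proj(s,[(.692,.111,.05)])[0].astype(int); g=cv2.cvtColor(i['img'],cv2.COLOR_RGB2GRAY); t=g[k[1]-25:k[1]+20,k[0]-20:k[0]+45]
    y,x=np.nonzero(t<55); print(n,k,len(x),x.mean().round(1),y.mean().round(1))
xs=np.arange(.39,.62,.0065); ys=np.arange(-.19,-.42,-.0065)
q=proj(c,[[x,y,.035] for y in ys for x in xs]).astype(np.float32).reshape(len(ys),len(xs),2)
im=cv2.remap(c['img'],q[:,:,0],q[:,:,1],cv2.INTER_LINEAR); hs=cv2.cvtColor(im,cv2.COLOR_RGB2GRAY)
for y,r in zip(ys,hs): print('%.3f '%y+' '.join('%2d'%(v//10) for v in r))
E
```

```text
t 52.35 p [ 0.5056 -0.3739  0.294 ] z [ 1.e-04  2.e-04 -1.e+00] yaw 93.53 w 0.783 q [ 0.4   0.35  0.18  1.6  -0.07  1.19  0.66]
A changed frac 0.552
C changed frac 0.619
D changed frac 0.754
B changed frac 0.67
jar changed frac 0.0
tray changed frac 0.0
S1 changed frac 0.839
S2 changed frac 0.532
S3 changed frac 0.503
S4 changed frac 0.619
t 52.4 p [ 0.5062 -0.3732  0.294 ] z [ 3.e-04  3.e-04 -1.e+00] yaw 93.61 w 0.783 q [ 0.4   0.35  0.18  1.6  -0.07  1.19  0.66]
[ 0.50137318 -0.30431953  0.43983849]
before [356 232] 249 25.3 23.7
now [356 232] 201 22.2 23.3
-0.190  0  0  0  0  0  0  0  0  0  0  0  0  0  0  0  0  0  0  0  0  0  0  0  0  0  0  0  0  0  0  0  0  0  0  0  0
-0.197  0  0  0  0  0  0  0  0  0  0  0  0  0  0  0  0  0  0  0  0  0  0  0  0  0  0  0  0  0  0  0  0  0  0  0  0
-0.203  0  0  0  0  0  0  0  0  0  0  0  0  0  0  0  0  0  0  0  0  0  8 13  7  5  5  6  5  5  5  6 19 19 18 19 18
-0.210  0  0  0  0  0  8 18 19 19 18 18 17 18 19 15  8  5  5  5  6  5  5  5  5  6  8 12 13 16 12  6 19 19 18 18 19
-0.216 19 15 18 18 18 19 17 11  5  5  5  5  6  6  5  5  5  6 11 12 13 21 2
[... 2905 characters left out ...]
7  7  6 19
-0.385 11 11 11 11  6  6 11 12 11 12 10 12 12 12 11 11 11 11 12 20 13  8  7  7  7  7  7  7  7  7 14 20 20 17 16 19
-0.392 11 11 11 11  8  6 11 11 11 10  3  2  2  3  6  6  7  6  6  6  7  8 12 19 20 18 16 17 19 18 18 18 18 19 19 19
-0.398 11 11 11 11 10  6  6  7  6  4  4  5  7  6  7 10 11 11  8  4  7 14 19 19 19 19 19 18 19 19 19 18 19 19 19 19
-0.405 12 12 11 11 11  7  6  9 12 11 11  7  4  5  4  4  4  4  5  4  4  2  8 19 19 19 19 19 19 19 19 19 19 19 19 19
-0.411 12 11 11 11 11 11 11 11 12  4  4  4  4  4  4  7  5  4  4  7  7  7  8 19 19 19 19 19 19 19 19 18 18 19 19 19
-0.418 12 11 11 11 11 11 11 11 11  4  4  4  4 14  7  7  7  7  7  8  7  7  7 19 19 19 19 19 19 19 19 19 19 19 19 19
```

All four cups are on the crate floor. Now check the jar from above.

Emit:
{"fn": "jog_arm", "kwargs": {"deltas": [[0, 0.04, 0.01, 0, 0, -0.14, 0.9], [0, 0.04, 0.01, 0, 0, -0.14, 0.9], [0, 0.04, 0.01, 0, 0, -0.14, 0.9], [0, 0.04, 0.01, 0, 0, -0.14, 0.9], [0, 0.04, 0, 0, 0, -0.14, 0.9], [0, 0.04, 0, 0, 0, -0.14, 0.9], [0.02, 0.04, 0, 0, 0, -0.14, 0.9], [0.03, 0.04, 0, 0, 0, -0.14, 0.9], [0.03, 0.04, 0, 0, 0, -0.14, 0.9], [0.03, 0.04, 0, 0, 0, -0.14, 0.9]]}}

```text
t: 53.45
eef_pos: [0.6158, 0.0281, 0.3347]
tool_rot: [0.0, 0.993, 0.114, -0.001]
contact_force: [1.8, -0.8, 0.4]
gripper_width: 0.902
grasp_force: 0.0
```

Emit:
{"fn": "jog_arm", "kwargs": {"deltas": [[0.03, 0.04, -0.02, 0, 0, -0.14, 0.9], [0.03, 0.03, -0.03, 0, 0, -0.14, 0.9], [0.02, 0.01, -0.03, 0, 0, -0.14, 0.9], [0, 0, -0.02, 0, 0, -0.14, 0.9], [0, 0, 0, 0, 0, -0.06, 0.9], [0, 0, 0, 0, 0, 0, 0.9], [0, 0, 0, 0, 0, 0, 0.9]]}}

```text
t: 54.15
eef_pos: [0.6919, 0.1018, 0.2376]
tool_rot: [-0.0, 0.982, -0.191, -0.001]
contact_force: [-0.3, 0.2, 0.2]
gripper_width: 0.9
grasp_force: 0.0
```

```bash
python3 - <<'E'
from h import *
import pickle
st(); c=cam('wrist'); pickle.dump(c,open('wJ.pkl','wb')); w=pickle.load(open('wj.pkl','rb'))
# predict current view from the release-time view: warp cap-top plane (z=.084) and body-top plane (z=.042)
for n,cc in(('release',w),('now',c)):
    for z in(.046,.084):
        xs=np.arange(.63,.79,.001); ys=np.arange(.17,.03,-.001)
        q=proj(cc,[[x,y,z] for y in ys for x in xs]).astype(np.float32).reshape(len(ys),len(xs),2)
        im=cv2.remap(cc['img'],q[:,:,0],q[:,:,1],cv2.INTER_LINEAR)
        if z==.046: body=im
    g=cv2.GaussianBlur(cv2.cvtColor(im,cv2.COLOR_RGB2GRAY),(3,3),0)
    H=cv2.HoughCircles(g,cv2.HOUGH_GRADIENT,1,10,param1=60,param2=12,minRadius=19,maxRadius=23)
    print(n,'cap',[(round(float(xs[0]+h[0]*.001),4),round(float(ys[0]-h[1]*.001),4),round(float(h[2]),1)) for h in (H[0][:3] if H is not None else [])])
    gb=cv2.GaussianBlur(cv2.cvtColor(body,cv2.COLOR_RGB2GRAY),(3,3),0)
    H=cv2.HoughCircles(gb,cv2.HOUGH_GRADIENT,1,10,param1=60,param2=12,minRadius=31,maxRadius=35)
    print('  body',[(round(float(xs[0]+h[0]*.001),4),round(float(ys[0]-h[1]*.001),4),round(float(h[2]),1)) for h in (H[0][:3] if H is not None else [])])
    # label brightness along azimuth, mid-height ring
    J=(.6925,.111)
    for z in(.025,.032,.038):
        a=np.arange(-90,46,5); P=[[J[0]+.033*np.cos(t),J[1]+.033*np.sin(t),z+.004] for t in np.radians(a)]; q=proj(cc,P).astype(np.float32)
        v=cv2.remap(cv2.cvtColor(cc['img'],cv2.COLOR_RGB2GRAY),q[:,0].copy(),q[:,1].copy(),cv2.INTER_LINEAR).ravel(); print('  z',z,' '.join('%d:%d'%(i,j) for i,j in zip(a,v)))
wg=pickle.load(open('wg.pkl','rb')); print('tray rim corners now',ray(wg,[(24,86),(49,266)],.131).round(4).tolist())
E
```

```text
t 54.15 p [0.6919 0.1018 0.2376] z [-1.2e-03  6.0e-04 -1.0e+00] yaw -22.02 w 0.9 q [-0.38  0.52  0.22  1.49 -0.12  1.15 -2.1 ]
release cap [(0.6885, 0.1125, 20.2)]
  body [(0.6885, 0.1125, 32.2), (0.7025, 0.1105, 34.4)]
  z 0.025 -90:12 -85:17 -80:20 -75:22 -70:21 -65:24 -60:21 -55:18 -50:21 -45:24 -40:22 -35:24 -30:23 -25:21 -20:22 -15:25 -10:23 -5:21 0:22 5:26 10:22 15:22 20:21 25:22 30:20 35:23 40:25 45:20
  z 0.032 -90:5 -85:12 -80:17 -75:18 -70:24 -65:27 -60:14 -55:21 -50:18 -45:23 -40:17 -35:23 -30:23 -25:27 -20:23 -15:24 -10:20 -5:18 0:18 5:23 10:26 15:21 20:25 25:22 30:23 35:25 40:24 45:24
  z 0.038 -90:14 -85:10 -80:21 -75:30 -70:23 -65:26 -60:18 -55:29 -50:30 -45:21 -40:20 -35:33 -30:31 -25:36 -20:23 -15:25 -10:28 -5:24 0:24 5:23 10:23 15:24 20:25 25:25 30:19 35:23 40:23 45:21
now cap [(0.6905, 0.1115, 22.4)]
  body [(0.6875, 0.1125, 32.2), (0.7025, 0.1085, 34.4), (0.6865, 0.1245, 32.1)]
  z 0.025 -90:12 -85:15 -80:16 -75:21 -70:17 -65:18 -60:24 -55:24 -50:25 -45:20 -40:23 -35:21 -30:23 -25:23 -20:23 -15:26 -10:24 -5:21 0:22 5:25 10:26 15:24 20:22 25:21 30:24 35:24 40:21 45:22
  z 0.032 -90:11 -85:11 -80:14 -75:19 -70:17 -65:20 -60:27 -55:31 -50:8 -45:28 -40:21 -35:27 -30:27 -25:20 -20:22 -15:24 -10:22 -5:21 0:22 5:22 10:26 15:18 20:22 25:22 30:25 35:25 40:25 45:22
  z 0.038 -90:15 -85:12 -80:13 -75:23 -70:20 -65:22 -60:36 -55:50 -50:38 -45:43 -40:12 -35:59 -30:48 -25:20 -20:31 -15:24 -10:25 -5:25 0:28 5:27 10:26 15:26 20:21 25:23 30:24 35:25 40:24 45:23
tray rim corners now [[0.572, 0.2818, 0.131], [0.4147, 0.2805, 0.131]]
```

Jar unmoved since release, but perhaps about 4 mm short of the pad's centre along the scanner axis. Measuring this with edge profiles.

```bash
python3 - <<'E'
from h import *
import pickle
c=pickle.load(open('wJ.pkl','rb')); g=cv2.cvtColor(c['img'],cv2.COLOR_RGB2GRAY)
th=np.radians(-23.2); U=np.array([np.cos(th),np.sin(th)]); V=np.array([-U[1],U[0]]); J=np.array([.694,.110])
def prof(off,z,d,a,b,st=.001):
    t=np.arange(a,b,st); P=[[*(J+off+d*k),z] for k in t]; q=proj(c,P).astype(np.float32)
    return t,cv2.remap(g,q[:,0].copy(),q[:,1].copy(),cv2.INTER_LINEAR).ravel()
def show(n,x): print(n,' '.join('%d:%d'%(round(k*1000),v) for k,v in zip(*x)))
show('pad front z.004',prof(0,.004,U,.035,.05)); 
show('pad left',prof(U*.012,.004,V,.03,.05)); show('pad right',prof(U*.012,.004,-V,.03,.05))
show('rim z.046 +U',prof(0,.046,U,.018,.045)); show('rim z.046 -U',prof(0,.046,-U,.025,.05))
show('rim +V',prof(-U*.004,.046,V,.024,.042)); show('rim -V',prof(-U*.004,.046,-V,.024,.042))
show('cap +U',prof(0,.084,U,.008,.032)); show('cap -U',prof(0,.084,-U,.012,.034))
show('cap +V',prof(-U*.004,.084,V,.014,.03)); show('cap -V',prof(-U*.004,.084,-V,.014,.03))
# label bars: along V at ring on front face for centre offsets
for z in(.036,.042):
  for off in(-.002,-.004,-.006):
    a=np.arange(-56,57,4); P=[[*(J+U*off+.033*(U*np.cos(t)+V*np.sin(t))),z] for t in np.radians(a)]; q=proj(c,P).astype(np.float32)
    print('lab',z,off,' '.join('%d:%d'%(i,j) for i,j in zip(a,cv2.remap(g,q[:,0].copy(),q[:,1].copy(),cv2.INTER_LINEAR).ravel())))
E
```

```text
pad front z.004 35:19 36:24 37:25 38:24 39:24 40:64 41:110 42:117 43:122 44:119 45:120 46:121 47:121 48:122 49:121
pad left 30:24 31:23 32:19 33:21 34:22 35:22 36:25 37:28 38:25 39:26 40:83 41:155 42:173 43:174 44:174 45:173 46:174 47:174 48:174 49:174 50:175
pad right 30:21 31:24 32:22 33:22 34:22 35:24 36:23 37:25 38:53 39:122 40:166 41:168 42:170 43:169 44:169 45:171 46:170 47:170 48:171 49:171 50:170
rim z.046 +U 18:145 19:147 20:146 21:145 22:142 23:143 24:142 25:138 26:119 27:113 28:120 29:34 30:9 31:11 32:19 33:20 34:16 35:25 36:19 37:23 38:24 39:23 40:23 41:21 42:23 43:48 44:110
rim z.046 -U 25:39 26:33 27:19 28:15 29:13 30:16 31:16 32:13 33:16 34:18 35:29 36:34 37:30 38:18 39:101 40:101 41:101 42:123 43:159 44:168 45:168 46:169 47:169 48:168 49:168
rim +V 24:147 25:146 26:148 27:149 28:146 29:142 30:141 31:140 32:102 33:44 34:24 35:42 36:125 37:168 38:172 39:170 40:171 41:170
rim -V 24:89 25:115 26:134 27:132 28:132 29:131 30:132 31:130 32:99 33:28 34:17 35:33 36:110 37:172 38:158 39:135 40:112 41:105
cap +U 8:50 9:53 10:52 11:51 12:53 13:51 14:37 15:7 16:9 17:7 18:14 19:68 
[... 984 characters left out ...]
10 12:83 16:117 20:119 24:129 28:112 32:130 36:139 40:133 44:92 48:56 52:49 56:39
lab 0.042 -0.002 -56:12 -52:18 -48:20 -44:16 -40:21 -36:37 -32:52 -28:54 -24:7 -20:58 -16:12 -12:54 -8:60 -4:56 0:15 4:45 8:31 12:46 16:44 20:35 24:30 28:36 32:27 36:28 40:26 44:21 48:24 52:25 56:25
lab 0.042 -0.004 -56:18 -52:31 -48:35 -44:51 -40:50 -36:65 -32:70 -28:70 -24:19 -20:71 -16:14 -12:68 -8:79 -4:78 0:16 4:53 8:48 12:58 16:84 20:86 24:62 28:35 32:82 36:83 40:47 44:41 48:27 52:25 56:25
lab 0.042 -0.006 -56:54 -52:60 -48:56 -44:57 -40:56 -36:139 -32:127 -28:153 -24:165 -20:169 -16:172 -12:155 -8:162 -4:137 0:143 4:145 8:137 12:178 16:134 20:132 24:156 28:159 32:177 36:133 40:160 44:65 48:58 52:48 56:39
```

Jar is about 2.5 mm from the pad's centre with the label within about 2° of the window. Cups in the crate, tray on its rest. Handing in.

```bash
python3 -c "
from h import *
print(bot.hand_in())"
```

```text
the job is handed in; nothing more can be done
None
```

I handed the job in at about 54 s. The jar stands on the scanner pad about 2.5 mm from centre, its label within about 2° of the window. All four cups are on the crate floor, the balls are in the pan, the tray is back on its rest, and nothing was seen to move on the bench, though I didn't re-measure the cartons and pen at the end.

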